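# Turn the coupling sleeves slot-up and fold the hold-downs over them

## Robot

A 6-joint arm with a two-finger parallel gripper is mounted at the origin on the work surface. World frame = base frame: x ahead of the robot, y to its left, z up, the work surface at z = 0. Lengths are in m, angles in degrees, forces in N, time in s.
With the tool pointing down it reaches from about 0.3 to 0.75 m from the base axis. Payload 8.5 kg.
Tool frame: the origin (TCP) lies midway between the tips of the shut fingers; the grasp point (between the pads) lies 19 mm behind it; y points along the fingers, z is the direction in which the jaws open and shut, and the axes are right-handed (so a half turn about y gives the same grasp; the last joint's range is limited). The gripper opens to 85 mm and grips with 20 to 120 N. Pads are 22 mm wide; open, the fingers measure 114 mm over their backs; the gripper's body (76 mm by 85 mm) begins 54 mm behind the grasp point. The pads swing forward as they close: fully open they stand 13 mm farther back than shut.
Start: joints at [60.831, 21.807, 74.336, -0, 83.858, -12.336], TCP at [0.159, 0.526, 0.231] pointing down, gripper open.
Joint ranges: [-178.18, 178.18], [-50.72, 133.34], [12.68, 142.11], [-81.47, 261.47], [9.98, 163.14], [-165.26, 165.26]. Speed limits (degrees/s): [136.94, 136.94, 180, 180, 180, 180].

## Interface

Orientations are given as a 3x3 rotation matrix whose columns are the frame's x, y, z axes.
In Python, from rig import status, imaging, job gives the robot as it stands. The module is installed in compiled form; this text tells all that it offers.
- The arm moves only by the tool jog_arm, never from a script. Its argument "rows" is a list of rows, each an object of numbers: "hand": the opening, from 0 (shut) to 1 (fully open); "dx", "dy", "dz": the shift along the tool's x, y, z in cm; "ax", "ay", "az": the turn, a rotation vector about the tool's x, y, z in degrees. In form: [{"hand": .., "dx": .., "dy": .., "dz": .., "ax": .., "ay": .., "az": ..}, ...]. A call has exactly 5 rows; each row shifts and turns the commanded pose from where the row before left it, along the tool's axes as they then stand; what a row does not reach is not made up. A row lasts 1/12 s, in which the tool goes at most 41.7 mm and 7.16 degrees, less where a joint would pass 70% of its speed; a pose out of reach is approached as far as the arm can. A call is refused whole if a number of a shift passes 4.17 or a number of a turn 7.16, either way. A call with a gripper value outside its range is refused whole. The fingers move at their own pace and stop on an object; "newtons" is the grip in N (left out, the last holds). Time passes only in rows, so rows that do not move let the fingers close, or fill a call up. It gives the time, the measured TCP pose, the force and the opening at its end, in the units of the state.
- status.observe(): the state, without advancing time (a new reading comes with each control period).
- imaging.get_image(name): name is "scene" or "side" or "wrist"; returns the picture (420x560x3 uint8, red, green, blue); there is no depth.
- imaging.camera_model(name): a dict with "K" (3x3 intrinsics, pixels), "position" and "rotation" of the camera in the world; the wrist camera has in their place "tool_from_camera" (4x4, takes a point from camera to tool coordinates, whose origin is the TCP and whose axes are the tool frame's). Camera axes: x right, y down, z forward; pixel columns grow to the right and rows downward; lengths in m; the calibration is good to about 2 mm. A picture is of the moment at which its call begins: read the wrist's pose just before it. camera_model takes no time and is no camera call.
- job.close_job(): hands the job in, once; it reports no verdict.
The state is a dict: "time_s": time; "q": joint angles; "qvel": joint speeds; "joint_efforts": joint torques, N m; "position": TCP position; "tool_rot": TCP orientation; "ft_force": force on the tool from outside, world axes, zero at the start; "wrist_torque": the same for the moment, N m; "grip_width": finger opening in m.
Only numpy, scipy, OpenCV 4.12 (cv2) and the standard library are available. Lean on these libraries where they do the work, as an engineer would, in place of code of your own. Each camera call takes 0.05 s, during which the arm holds its last target.

## Task

On the checking rack under the wire shelf, roll each of the two hexagonal steel coupling sleeves over its flats, without lifting it off the mat, until the face with the milled sight slot is on top; each stays in its own half of the rack, under the reach of its flap. Then fold both aluminium hold-down flaps down flat over the sleeve ends, let go, and leave the loose things around and on the rack where they are; do not bang into the wire shelf.

Things in the scene. Friction and masses are not known exactly. Their poses are not given: they have to be found in the camera images.
- rack: fixed checking rack: dark steel deck 210 (x) by 530 mm (y), with a black rubber mat of 196 by 330 mm, its top 15 mm above the table. Origin: centre of the deck's underside, on the table; x points away from the robot, y along the deck, z up. A fence stands at the mat's far edge (near face x = +97 mm, top 24 mm above the table). A nut and a washer lie on the middle of the deck (y = 0).
- sleeve_a_mid (a point): centre of a hexagonal zinc-plated steel sleeve, 36 mm across flats, flats 20.8 mm wide, 116 mm long, 0.4 to 0.8 kg. Lies on a flat on the mat, centre 18 mm above it, at rack x about -34, y about +90 or -90 mm. y axis: along its length; z axis: out through the face with the milled sight slot (40 x 9 mm, 3 mm deep); the other faces are plain. The slot comes up after one roll to rack +x.
- sleeve_b_mid (a point): centre of the second sleeve: same shape and axes, starts in the other half (either sleeve in either half), slot underneath: three rolls. A roll to rack +x turns a sleeve 60 deg and carries it 20.8 mm: pushed and raised slowly at its near side edge it tips over its far lower edge, passes balance at 30 deg and drops onto the next flat. The mat grips; pushed near its foot a sleeve may slide.
- flap_left (a joint): angle of the hold-down flap at the rack's +y side, rad: 0 = folded flat inwards, on top of a sleeve lying on a flat; pi/2 = upright; 2.5 = stop, leaning far outwards. Aluminium plate, 120 mm along x, 45 mm from hinge to edge, 3 mm thick. Stays where left (hinge 0.03 N m); 1 to 2 N at the edge move it. Push it inwards from its outer side, then press it down.
- flap_right (a joint): the same for the flap at the rack's -y side
- flap_left_hinge (a point): middle of the left flap's hinge line, 53 mm above the table, rack x = 0, y = +175 mm; the line runs along the rack's x, on an upright cheek 8 mm thick, x from -65 to +65 mm. Folded flat, the flap reaches 45 mm inwards from here, to y = 130 mm, its top 54.5 mm above the table
- flap_right_hinge (a point): the same for the right flap, at rack y = -175 mm
- nut: bystander: loose hex nut blank, 30 mm across, 22 mm high, on the middle of the deck; origin under its centre
- washer: bystander: loose washer, 34 mm across, 4 mm high, on the middle of the deck; origin under its centre
- wrench: bystander: wrench lying on the table
- tape_roll: bystander: roll of tape lying flat, 100 mm across, 45 mm high
- carton: bystander: cardboard carton, 80 x 100 x 60 mm
- spray_can: bystander: plain can standing, 64 mm across, 140 mm high
- marker: bystander: carpenter's pencil lying, 14 mm thick, about 145 mm long
- wire_shelf: wire shelf fixed over the rack (origin and axes as the rack's): 7 mm bars along y, undersides 240 mm above the table, from x = -25 to +79 mm; side strips down to 235 mm; posts at x = +85, y = +-253 mm; open to the robot's side. What lies under it is reached from there, fingers tilted to point down and away from the robot; about 30 deg from vertical leaves room.
Not all that is in view belongs to the job. What is shaped like the part that bears sleeve_a_mid but orange is not meant.

How it is judged (in metres and radians):
On the way, in this order (a step that is already met when the one before it is completed fails the run):
1. both sleeves lie with the slot face on top, a flap still open (angle between each of sleeve_a_mid, sleeve_b_mid's own z axis and vertical below 0.12 rad and value of joint any of flap_left, flap_right above 0.3 rad), for 0.2 s.
2. both flaps folded down (value of joint each of flap_left, flap_right below 0.12 rad), for 0.2 s.
At the end, for the whole second after the job is handed in: both sleeves lie at rest on the mat (centre less than 37 mm above the table), slot face up within 0.12 rad, one in each half with its centre less than 110 mm from the middle of the hinge of its flap, and both flaps folded to less than 0.12 rad (all of step 2 and angle between each of sleeve_a_mid, sleeve_b_mid's own z axis and vertical below 0.12 rad and ((distance between sleeve_a_mid and flap_left_hinge below 0.11 m and distance between sleeve_b_mid and flap_right_hinge below 0.11 m) or (distance between sleeve_b_mid and flap_left_hinge below 0.11 m and distance between sleeve_a_mid and flap_right_hinge below 0.11 m)) and z of each of sleeve_a_mid, sleeve_b_mid in the frame of rack below 0.037 m and linear speed of each of sleeve_a, sleeve_b below 0.02 m/s); the robot touches nothing.
It fails at once if a sleeve is lifted off the mat (its centre more than 60 mm above the table; rolling raises it to 36 mm) (z of any of sleeve_a_mid, sleeve_b_mid in the frame of rack above 0.06 m).
It fails at once if the wire shelf is banged into (over 15 N) (contact force between any of the arm, the fingers and wire_shelf above 15 N).
It fails at once if a bystander is moved more than 30 mm (distance of any of nut, washer, wrench, tape_roll, carton, spray_can, marker from where it was at the start of the episode above 0.03 m).
It also fails if it takes over 69 s, if anything falls off the work surface, if the arm or the gripper's body presses on something with over 40 N, if the wrist force passes 120 N, or if a joint passes its speed limit or range.

## Working session

There is one attempt and no reset: what is moved stays moved. The work goes in short steps, Python scripts to look and compute and a tool call to move; the robot and the scene stay as the last step left them, time stands still between calls to the robot, and variables do not carry over. Pictures are saved under pics/ and viewed, and the job is handed in when it is done.

Besides the shell and the picture viewer there is one more tool, called after "Call:" as name(argument=value, ...), one argument or row to a line, values as JSON. jog_arm: Moves the arm, as the interface text tells. Its arguments: {"type":"object","properties":{"rows":{"type":"array"},"newtons":{"type":"number"}},"required":["rows"]}

```bash
mkdir -p pics; ls
python3 - <<'E'
from rig import status, imaging, job
import cv2, numpy as np
np.set_printoptions(precision=4,suppress=True)
s=status.observe(); print(s)
for n in ["scene","side","wrist"]:
    im=imaging.get_image(n); cv2.imwrite(f"pics/{n}0.png",im[:,:,::-1]); print(n,imaging.camera_model(n))
E
```

```text
pics
{'time_s': 0.0, 'q': array([ 60.8291,  21.8414,  74.3858,  -0.002 ,  83.8571, -12.3361]), 'qvel': array([-0.013 , -0.0765,  0.0457,  0.0093, -0.026 ,  0.025 ]), 'joint_efforts': array([ -0.001 , -44.8461, -23.1278,  -0.0002,   0.0047,   0.    ]), 'position': array([0.1592, 0.5262, 0.2307]), 'tool_rot': array([[ 0.9571, -0.0007,  0.2896],
       [-0.2896, -0.0013,  0.9571],
       [-0.0003, -1.    , -0.0014]]), 'ft_force': array([-0.2745,  0.2145,  0.3921]), 'wrist_torque': array([ 0.0041,  0.0045, -0.0139]), 'grip_width': 0.08544273004702342}
scene {'K': array([[388.6768,   0.    , 280.696 ],
       [  0.    , 388.6768, 213.7622],
       [  0.    ,   0.    ,   1.    ]]), 'position': array([ 0.8759, -0.3505,  0.9106]), 'rotation': array([[ 0.6951,  0.6161, -0.3706],
       [ 0.7188, -0.5864,  0.3733],
       [ 0.0127, -0.5258, -0.8505]])}
side {'K': array([[520.2134,   0.    , 279.8272],
       [  0.    , 520.2134, 207.8018],
       [  0.    ,   0.    ,   1.    ]]), 'position': array([-0.3806, -0.8499,  0.8006]), 'rotation': array([[ 0.6964, -0.383 ,  0.6069],
       [-0.7176, -0.3585,  0.5972],
       [-0.0112, -0.8513, -0.5245]])}
wrist {'K': array([[309.7748,   0.    , 279.8355],
       [  0.    , 309.7748, 216.4693],
       [  0.    ,   0.    ,   1.    ]]), 'tool_from_camera': array([[ 0.0007,  0.9583,  0.2859, -0.0726],
       [-0.    , -0.2859,  0.9583, -0.1419],
       [ 1.    , -0.0007, -0.0002,  0.0008],
       [ 0.    ,  0.    ,  0.    ,  1.    ]])}
```

View pics/scene0.png

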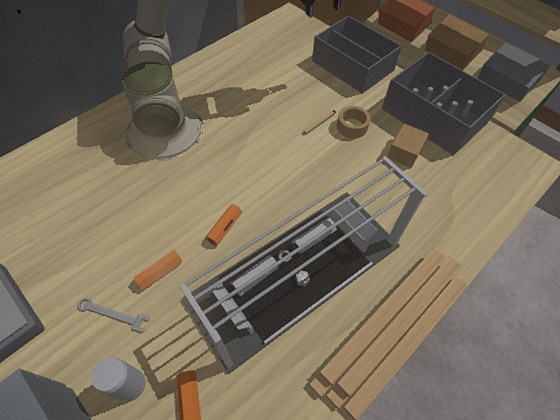

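View pics/side0.png

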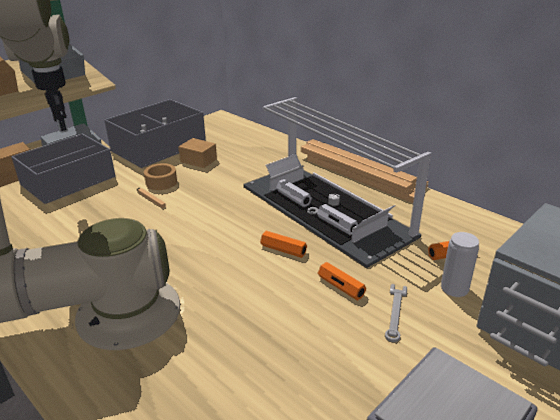

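View pics/wrist0.png

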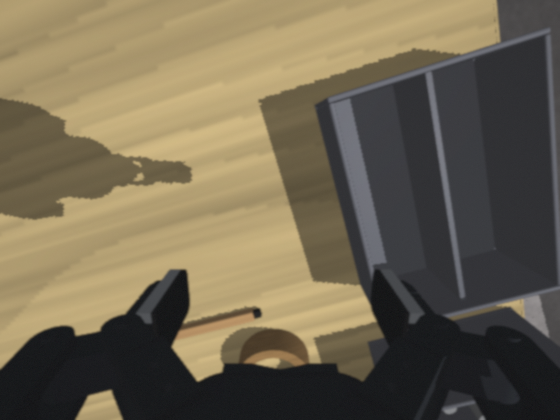

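Run:
```python
import cv2
a=cv2.imread("pics/side0.png")[90:270,235:440]; cv2.imwrite("pics/side0c.png",cv2.resize(a,None,fx=3.2,fy=3.2,interpolation=cv2.INTER_CUBIC))
a=cv2.imread("pics/scene0.png")[150:375,170:435]; cv2.imwrite("pics/scene0c.png",cv2.resize(a,None,fx=2.6,fy=2.6,interpolation=cv2.INTER_CUBIC))
```

```text
(no output)
```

View pics/side0c.png

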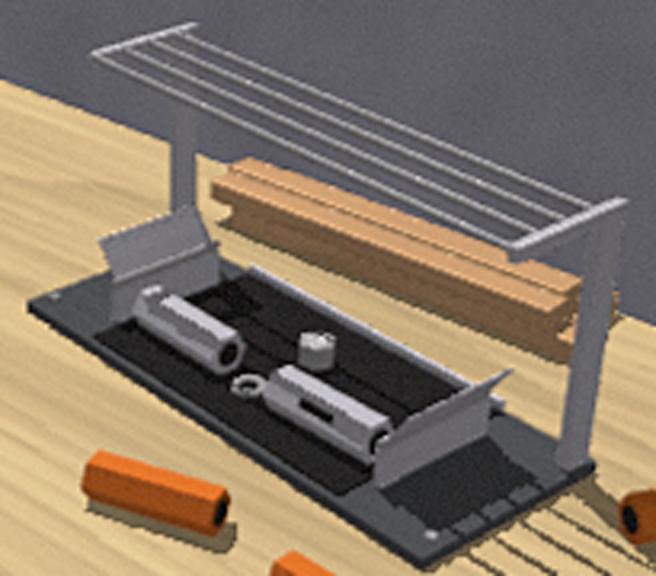

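View pics/scene0c.png

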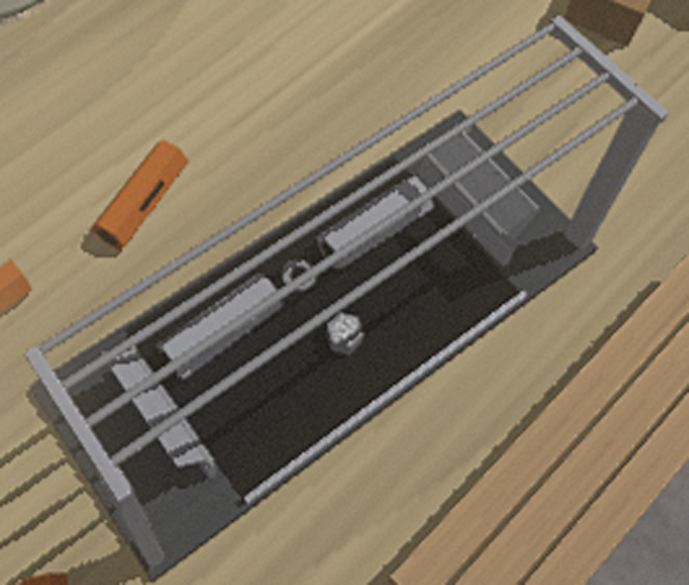

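```bash
cat > h.py <<'E'
import numpy as np, cv2
from scipy.optimize import least_squares
from scipy.spatial.transform import Rotation as R
np.set_printoptions(precision=4,suppress=True)
from rig import imaging,status
CM={n:imaging.camera_model(n) for n in ["scene","side"]}
def proj(n,P):
    c=CM[n]; p=(np.atleast_2d(P)-c["position"])@c["rotation"]; p=p@c["K"].T
    return p[:,:2]/p[:,2:]
def rack2w(P,t):
    P=np.atleast_2d(P); c,s=np.cos(t[2]),np.sin(t[2])
    return np.c_[t[0]+c*P[:,0]-s*P[:,1], t[1]+s*P[:,0]+c*P[:,1], P[:,2]]
E
python3 - <<'E'
from h import *
S=lambda u,v:(235+u/3.2,90+v/3.2)
C=lambda u,v:(170+u/2.6,150+v/2.6)
D=-1 # deck top
obs=[("side",(-105,265,D),S(28,305)),("side",(-105,-265,D),S(420,558)),("side",(105,-265,D),S(594,463)),
("side",(-98,165,15),S(97,333)),("side",(-98,-165,15),S(348,492)),
("scene",(105,-265,D),C(153,578)),("scene",(105,265,D),C(595,250)),("scene",(-105,265,D),C(462,112)),
("side",(97,165,24),S(250,268)),("side",(97,-165,24),S(505,400)),("scene",(97,165,24),C(523,293)),("scene",(97,-165,24),C(248,500))]
def f(t):
    r=[]
    for n,P,o in obs:
        P=np.array(P,float)
        if P[2]<0:P[2]=t[3]
        r.append(proj(n,rack2w(P/1000,t))[0]-o)
    return np.ravel(r)
s=least_squares(f,[0.6,0,0,10],loss="soft_l1"); print(s.x); print(f(s.x).reshape(-1,2))
E
```

```text
[ 0.63   -0.0439 -0.1332  6.6115]
[[ 0.3677 -0.6796]
 [ 1.3889  1.4182]
 [ 1.9138  0.3842]
 [-0.402  -0.0904]
 [-2.3023 -0.2021]
 [-0.0449  1.7384]
 [ 1.8691 -0.2331]
 [-0.4072 -0.6494]
 [ 0.525  -1.6133]
 [-0.2785  0.0118]
 [ 0.9493 -1.2216]
 [-1.2702 -1.0599]]
```

```bash
cat >> h.py <<'E'
T=np.array([0.630,-0.0439,-0.1332])
def Rt(tilt,yaw=None):
    yaw=T[2] if yaw is None else yaw
    a=np.radians(tilt); xr=np.array([np.cos(yaw),np.sin(yaw),0]); z=np.array([0,0,1.])
    y=-np.cos(a)*z+np.sin(a)*xr; x=np.cos(a)*xr+np.sin(a)*z
    return np.c_[x,y,np.cross(x,y)]
def plan(wps,start=None,vmax=38.,wmax=6.9):
    """wps: list of (pos,R[,nrows]); prints rows"""
    if start is None:
        s=status.observe(); start=(s["position"],s["tool_rot"]); print("t",s["time_s"])
    p,Rm=np.array(start[0]),np.array(start[1])
    i=0
    for w in wps:
        pt,R2=np.array(w[0]),w[1]
        d=np.linalg.norm(pt-p)*1000; rv=R.from_matrix(Rm.T@R2).as_rotvec(degrees=True)
        n=max(int(np.ceil(d/vmax)),int(np.ceil(np.linalg.norm(rv)/wmax)),1)
        if len(w)>2:n=max(n,w[2])
        for k in range(n):
            dp=(pt-p)/(n-k)
            l=np.round(Rm.T@dp*100,2); r=np.round(R.from_matrix(Rm.T@R2).as_rotvec(degrees=True)/(n-k),1)
            print(i//5,i%5,dict(zip(["dx","dy","dz","ax","ay","az"],list(map(float,list(l)+list(r)))))); i+=1
            p=p+Rm@l/100; Rm=Rm@R.from_rotvec(r,degrees=True).as_matrix()
    print("end",p)
def RP(x,y,z): return rack2w(np.array([x,y,z])/1000,T)[0]
E
python3 - <<'E'
from h import *
print(rack2w([[-.034,-.09,.033],[-.034,.09,.033]],T), RP(-190,0,280))
plan([(RP(-190,0,280),Rt(30))])
E
```

```text
[[ 0.5843 -0.1286  0.033 ]
 [ 0.6083  0.0498  0.033 ]] [ 0.4417 -0.0187  0.28  ]
t 0.15
0 0 {'dx': 2.52, 'dy': -0.29, 'dz': -2.59, 'ax': 0.1, 'ay': -0.5, 'az': -1.8}
0 1 {'dx': 2.5, 'dy': -0.21, 'dz': -2.61, 'ax': 0.1, 'ay': -0.5, 'az': -1.8}
0 2 {'dx': 2.49, 'dy': -0.14, 'dz': -2.63, 'ax': 0.2, 'ay': -0.5, 'az': -1.8}
0 3 {'dx': 2.47, 'dy': -0.07, 'dz': -2.65, 'ax': 0.1, 'ay': -0.5, 'az': -1.8}
0 4 {'dx': 2.44, 'dy': 0.0, 'dz': -2.67, 'ax': 0.2, 'ay': -0.5, 'az': -1.8}
1 0 {'dx': 2.42, 'dy': 0.07, 'dz': -2.69, 'ax': 0.2, 'ay': -0.5, 'az': -1.7}
1 1 {'dx': 2.39, 'dy': 0.13, 'dz': -2.72, 'ax': 0.1, 'ay': -0.5, 'az': -1.8}
1 2 {'dx': 2.37, 'dy': 0.2, 'dz': -2.74, 'ax': 0.2, 'ay': -0.5, 'az': -1.7}
1 3 {'dx': 2.33, 'dy': 0.26, 'dz': -2.76, 'ax': 0.1, 'ay': -0.6, 'az': -1.8}
1 4 {'dx': 2.3, 'dy': 0.33, 'dz': -2.78, 'ax': 0.2, 'ay': -0.5, 'az': -1.7}
2 0 {'dx': 2.26, 'dy': 0.39, 'dz': -2.8, 'ax': 0.1, 'ay': -0.6, 'az': -1.8}
2 1 {'dx': 2.22, 'dy': 0.45, 'dz': -2.83, 'ax': 0.2, 'ay': -0.5, 'az': -1.7}
2 2 {'dx': 2.18, 'dy': 0.51, 'dz': -2.85, 'ax': 0.1, 'ay': -0.6, 'az': -1.8}
2 3 {'dx': 2.13, 'dy': 0.57, 'dz': -2.87, 'ax': 0.2, 'ay': -0.5, 'az': -1.7}
2 4 {'dx': 2.09, 'dy': 0.63, 'dz': -2.89, 'ax': 0.1, 'ay': -0.6, 'az': -1.8}
3 0 {'dx': 2.04, 'dy': 0.68, 'dz': -2.92, 'ax': 0.2, 'ay': -0.5, 'az': -1.7}
3 1 {'dx': 1.99, 'dy': 0.73, 'dz': -2.93, 'ax': 0.1, 'ay': -0.6, 'az': -1.8}
end [ 0.4417 -0.0187  0.2801]
```

Call:
jog_arm(
  rows=[
    {"hand": 0.5, "dx": 2.5, "dy": -0.3, "dz": -2.6, "ax": 0.1, "ay": -0.5, "az": -1.8},
    {"hand": 0.5, "dx": 2.5, "dy": -0.2, "dz": -2.6, "ax": 0.1, "ay": -0.5, "az": -1.8},
    {"hand": 0.5, "dx": 2.5, "dy": -0.1, "dz": -2.6, "ax": 0.1, "ay": -0.5, "az": -1.8},
    {"hand": 0.5, "dx": 2.5, "dy": 0, "dz": -2.7, "ax": 0.1, "ay": -0.5, "az": -1.8},
    {"hand": 0.5, "dx": 2.4, "dy": 0, "dz": -2.7, "ax": 0.2, "ay": -0.5, "az": -1.8},
  ],
)

```text
time_s: 0.57
position: [0.2425, 0.3641, 0.2445]
tool_rot: [[0.957, 0.155, 0.246], [-0.244, -0.033, 0.969], [0.158, -0.987, 0.006]]
ft_force: [0.8, 0.5, 0.6]
grip_width: 0.0425
```

Call:
jog_arm(
  rows=[
    {"hand": 0.5, "dx": 2.4, "dy": 0.1, "dz": -2.7, "ax": 0.1, "ay": -0.5, "az": -1.8},
    {"hand": 0.5, "dx": 2.4, "dy": 0.1, "dz": -2.7, "ax": 0.1, "ay": -0.5, "az": -1.8},
    {"hand": 0.5, "dx": 2.4, "dy": 0.2, "dz": -2.7, "ax": 0.2, "ay": -0.5, "az": -1.8},
    {"hand": 0.5, "dx": 2.3, "dy": 0.3, "dz": -2.8, "ax": 0.1, "ay": -0.6, "az": -1.8},
    {"hand": 0.5, "dx": 2.3, "dy": 0.3, "dz": -2.8, "ax": 0.2, "ay": -0.5, "az": -1.8},
  ],
)

```text
time_s: 0.98
position: [0.3251, 0.2038, 0.2597]
tool_rot: [[0.931, 0.306, 0.2], [-0.192, -0.055, 0.98], [0.311, -0.95, 0.007]]
ft_force: [0.8, -0.5, -0.1]
grip_width: 0.0429
```

Call:
jog_arm(
  rows=[
    {"hand": 0.5, "dx": 2.3, "dy": 0.4, "dz": -2.8, "ax": 0.1, "ay": -0.5, "az": -1.8},
    {"hand": 0.5, "dx": 2.2, "dy": 0.5, "dz": -2.8, "ax": 0.2, "ay": -0.5, "az": -1.8},
    {"hand": 0.5, "dx": 2.2, "dy": 0.5, "dz": -2.8, "ax": 0.1, "ay": -0.6, "az": -1.8},
    {"hand": 0.5, "dx": 2.1, "dy": 0.6, "dz": -2.9, "ax": 0.2, "ay": -0.5, "az": -1.8},
    {"hand": 0.5, "dx": 2.1, "dy": 0.6, "dz": -2.9, "ax": 0.1, "ay": -0.6, "az": -1.8},
  ],
)

```text
time_s: 1.4
position: [0.4084, 0.0436, 0.2749]
tool_rot: [[0.879, 0.451, 0.153], [-0.137, -0.07, 0.988], [0.457, -0.89, 0.001]]
ft_force: [1.2, 1.5, -0.5]
grip_width: 0.0429
```

Run:
```python
from h import *
s=status.observe(); print(s)
im=imaging.get_image("wrist"); cv2.imwrite("pics/w1.png",im[:,:,::-1]); np.savez("w1.npz",p=s["position"],R=s["tool_rot"])
plan([(RP(-190,0,280),Rt(30))])
```

```text
{'time_s': 1.4, 'q': array([-11.2885,  -5.772 , 105.4516,   1.4415,  53.1837, -93.0412]), 'qvel': array([-74.5954,   1.9774,  -1.4561,  41.5935, -22.3763, -97.9167]), 'joint_efforts': array([  8.0826, -19.6164, -23.1403,  -1.132 ,  -0.7767,   2.3031]), 'position': array([0.4084, 0.0436, 0.2749]), 'tool_rot': array([[ 0.8791,  0.4513,  0.1534],
       [-0.1367, -0.0695,  0.9882],
       [ 0.4566, -0.8897,  0.0006]]), 'ft_force': array([ 1.1957,  1.4752, -0.4713]), 'wrist_torque': array([0.122 , 0.2065, 0.0188]), 'grip_width': 0.04290814629521186}
t 1.45
0 0 {'dx': 1.84, 'dy': 0.7, 'dz': -2.57, 'ax': 0.4, 'ay': -0.6, 'az': -1.3}
0 1 {'dx': 1.8, 'dy': 0.73, 'dz': -2.6, 'ax': 0.4, 'ay': -0.6, 'az': -1.3}
end [ 0.4417 -0.0186  0.28  ]
```

View pics/w1.png

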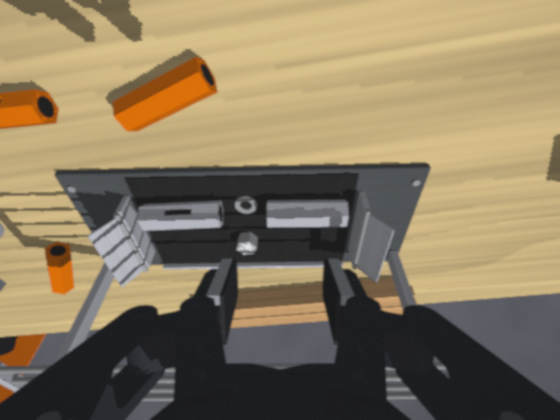

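Call:
jog_arm(
  rows=[
    {"hand": 0, "dx": 1.8, "dy": 0.7, "dz": -2.6, "ax": 0.4, "ay": -0.6, "az": -1.3},
    {"hand": 0, "dx": 1.8, "dy": 0.7, "dz": -2.6, "ax": 0.4, "ay": -0.6, "az": -1.3},
    {"hand": 0},
    {"hand": 0},
    {"hand": 0},
  ],
)

```text
invalid input at $.rows[2]: expected keys hand, dx, dy, dz, ax, ay, az
```

Run:
```python
from h import *
s=status.observe(); print(s["position"],s["tool_rot"],s["q"],s["grip_width"])
im=imaging.get_image("wrist"); cv2.imwrite("pics/w2.png",im[:,:,::-1]); np.savez("w2.npz",p=s["position"],R=s["tool_rot"])
a=im[120:300,40:460,::-1]; cv2.imwrite("pics/w2c.png",cv2.resize(a,(800,343),interpolation=cv2.INTER_CUBIC))
```

```text
[0.4111 0.0383 0.2755] [[ 0.8772  0.4535  0.1576]
 [-0.139  -0.0742  0.9875]
 [ 0.4596 -0.8881 -0.0021]] [-12.0243  -5.6242 105.2929   1.5701  53.0085 -93.627 ] 0.04291379605983628
```

View pics/w2c.png

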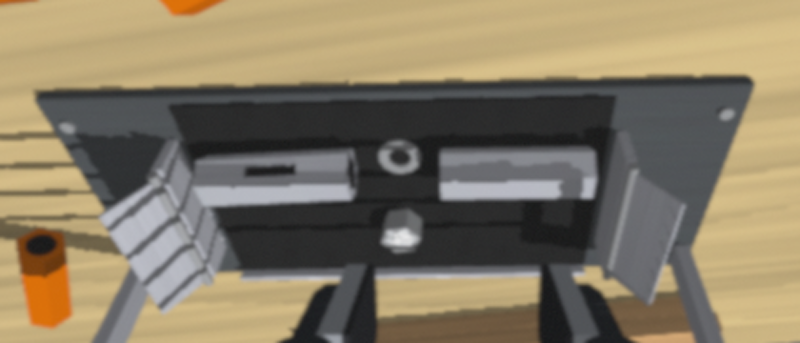

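```bash
cat >> h.py <<'E'
WC=imaging.camera_model("wrist")
def wproj(P,p,Rm):
    M=WC["tool_from_camera"]; Pt=(np.atleast_2d(P)-p)@Rm; Pc=(Pt-M[:3,3])@M[:3,:3]; q=Pc@WC["K"].T
    return q[:,:2]/q[:,2:]
E
python3 - <<'E'
from h import *
w=np.load("w2.npz")
W=lambda u,v:np.array((40+u/1.905,120+v/1.905))
D=7
obs=[((-105,-265,D),W(38,95)),((-105,265,D),W(750,80)),((-98,-165,15),W(170,105)),((-98,165,15),W(615,97)),((97,-165,24),W(243,271)),((97,165,24),W(585,267))]
f=lambda t:np.ravel([wproj(rack2w(np.array(P)/1000.,t),w["p"],w["R"])[0]-o for P,o in obs])
s=least_squares(f,T,loss="soft_l1");print(s.x);print(f(s.x).reshape(-1,2)); print(f(T).reshape(-1,2))
for nm,pts,y0 in [("a",[(-20.8,33,-1,W(195,157)),(-20.8,33,1,W(353,150)),(10.4,51,-1,W(197,207)),(10.4,51,1,W(357,202)),(-10.4,51,-1,W(195,182)),(-10.4,51,1,W(355,176))],-90),
 ("b",[(-20.8,33,-1,W(440,150)),(-20.8,33,1,W(597,147)),(10.4,51,-1,W(440,199)),(10.4,51,1,W(597,199))],90)]:
    def g(u):
        r=[]
        for x,z,e,o in pts:
            X,Y=x,58*e; P=[u[0]+X*np.cos(u[2])-Y*np.sin(u[2]),u[1]+X*np.sin(u[2])+Y*np.cos(u[2]),z]
            r.append(wproj(rack2w(np.array(P)/1000.,s.x),w["p"],w["R"])[0]-o)
        return np.ravel(r)
    q=least_squares(g,[-34,y0,0],loss="soft_l1"); print(nm,q.x,rack2w(np.array([q.x[0],q.x[1],33])/1000,s.x)); print(g(q.x).reshape(-1,2))
E
```

```text
[ 0.6262 -0.0422 -0.1318]
[[-1.2131  0.0806]
 [ 2.7837 -0.1736]
 [-0.8456  0.7539]
 [ 1.2288 -0.0017]
 [-1.7218  3.2383]
 [ 0.4622  2.6045]]
[[-0.6403  2.1655]
 [ 0.9979  2.4665]
 [-0.6371  2.9004]
 [-0.0352  2.4842]
 [-1.8836  4.4881]
 [-0.5797  4.0416]]
a [-44.6058 -89.4355   0.013 ] [[ 0.5703 -0.125   0.033 ]]
[[ 1.9928 -0.5105]
 [-0.8376  0.8185]
 [ 4.3624 -2.6699]
 [-1.0352 -2.1638]
 [ 0.4944  0.2373]
 [-2.3448  1.1186]]
b [-43.9255  93.2652  -0.0027] [[0.5949 0.0561 0.033 ]]
[[ 0.4241  0.5911]
 [-0.3549  0.7594]
 [ 1.0866 -0.779 ]
 [-1.273  -2.042 ]]
```

Call:
jog_arm(
  rows=[
    {"hand": 0, "dx": 1.8, "dy": 0.7, "dz": -2.6, "ax": 0.4, "ay": -0.6, "az": -1.3},
    {"hand": 0, "dx": 1.8, "dy": 0.7, "dz": -2.6, "ax": 0.4, "ay": -0.6, "az": -1.3},
    {"hand": 0, "dx": 0, "dy": 0, "dz": 0, "ax": 0, "ay": 0, "az": 0},
    {"hand": 0, "dx": 0, "dy": 0, "dz": 0, "ax": 0, "ay": 0, "az": 0},
    {"hand": 0, "dx": 0, "dy": 0, "dz": 0, "ax": 0, "ay": 0, "az": 0},
  ],
)

```text
time_s: 1.92
position: [0.438, -0.0111, 0.2785]
tool_rot: [[0.862, 0.49, 0.129], [-0.114, -0.06, 0.992], [0.493, -0.87, 0.004]]
ft_force: [-0.3, 0.2, 0.1]
grip_width: -0.0003
```

```bash
cat >> h.py <<'E'
def boxlines(t,a,b):
    """model polylines in rack mm: list of arrays"""
    L=[]
    D=7
    L.append([(-105,-265,D),(105,-265,D),(105,265,D),(-105,265,D),(-105,-265,D)])
    L.append([(-98,-165,15),(98,-165,15),(98,165,15),(-98,165,15),(-98,-165,15)])
    L.append([(97,-165,24),(97,165,24)])
    for h in(-175,175): L.append([(-60,h,53),(60,h,53)])
    for (x,y,yaw) in (a,b):
        c,s=np.cos(yaw),np.sin(yaw)
        for e in(-58,58):
            L.append([(x+36/3**.5*np.cos(q)*c-e*s,y+36/3**.5*np.cos(q)*s+e*c,33+36/3**.5*np.sin(q)) for q in np.radians(np.arange(0,361,60))])
        for q in np.radians([0,60,120,180]):
            L.append([(x+36/3**.5*np.cos(q)*c-e*s,y+36/3**.5*np.cos(q)*s+e*c,33+36/3**.5*np.sin(q)) for e in(-58,58)])
    return [rack2w(np.array(l)/1000,t) for l in L]
def overlay(im,pf,L,k,off,col=(0,255,0)):
    for l in L:
        p=((pf(l)+.5-off)*k).round().astype(int)
        cv2.polylines(im,[p.reshape(-1,1,2)],False,col,1)
E
python3 - <<'E'
from h import *
s=status.observe(); print(s["position"],s["tool_rot"],s["q"],s["qvel"])
im=imaging.get_image("wrist"); cv2.imwrite("pics/w3.png",im[:,:,::-1]); np.savez("w3.npz",p=s["position"],R=s["tool_rot"])
off=np.array([60,130]);k=2.4
a=cv2.resize(im[130:290,60:390,::-1],None,fx=k,fy=k,interpolation=cv2.INTER_CUBIC)
cv2.imwrite("pics/w3c.png",a); b=a.copy()
overlay(b,lambda P:wproj(P,s["position"],s["tool_rot"]),boxlines(T,(-34,-90,0),(-34,90,0)),k,off)
cv2.imwrite("pics/w3o.png",b)
E
```

```text
[ 0.438  -0.0111  0.2785] [[ 0.8623  0.4898  0.1288]
 [-0.1141 -0.06    0.9917]
 [ 0.4935 -0.8698  0.0042]] [ -21.3358   -4.076   104.2573    9.0098   51.3699 -107.7179] [ 1.286  -0.4449  0.0847  0.0082  0.0082 -0.2891]
```

View pics/w3c.png

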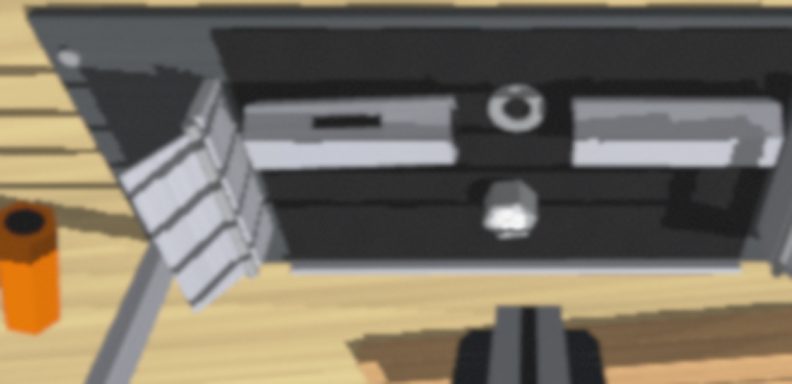

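View pics/w3o.png

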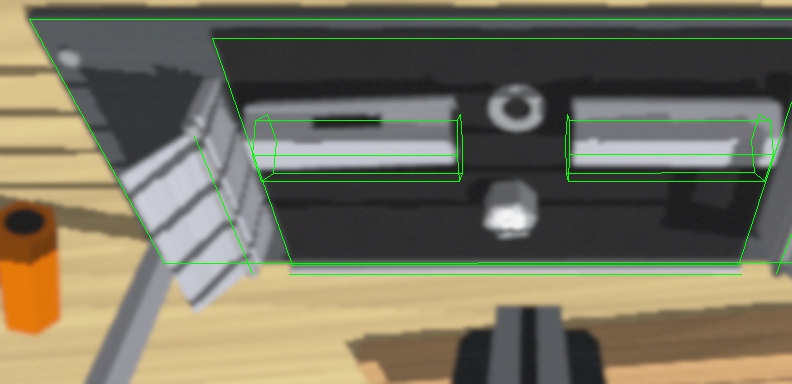

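Run:
```python
from h import *
L=boxlines(T,(-34,-90,0),(-34,90,0))
for n,(x0,x1,y0,y1),k in [("side",(235,440,130,270),3.9),("scene",(175,410,180,380),3)]:
    im=cv2.imread(f"pics/{n}0.png")[y0:y1,x0:x1]; a=cv2.resize(im,None,fx=k,fy=k,interpolation=cv2.INTER_CUBIC)
    overlay(a,lambda P:proj(n,P),L,k,np.array([x0,y0])); cv2.imwrite(f"pics/{n}0o.png",a)
```

```text
(no output)
```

View pics/side0o.png

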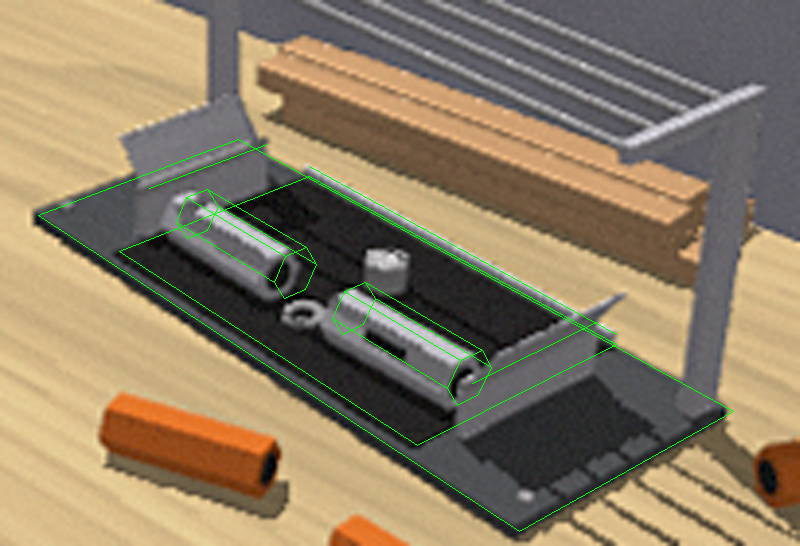

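View pics/scene0o.png

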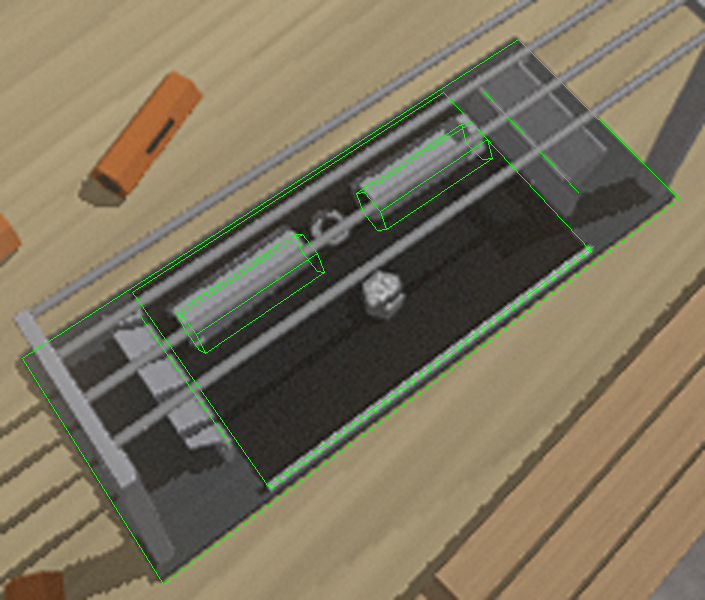

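Run:
```python
from h import *
w=np.load("w3.npz")
W=lambda u,v:np.array((60+u/2.4,130+v/2.4))-.5
res={}
for nm,pts,y0 in [("a",[(-20.8,33,-1,W(245,107)),(-20.8,33,1,W(455,97)),(10.4,51,-1,W(252,169)),(10.4,51,1,W(457,162)),(-10.4,51,-1,W(248,145)),(-10.4,51,1,W(457,137))],-90),
 ("b",[(-20.8,33,-1,W(573,98)),(-20.8,33,1,W(780,100)),(-10.4,51,-1,W(573,140)),(10.4,51,-1,W(573,165)),(10.4,51,1,W(780,167))],90)]:
    def g(u):
        r=[]
        for x,z,e,o in pts:
            X,Y=x,58*e; P=[u[0]+X*np.cos(u[2])-Y*np.sin(u[2]),u[1]+X*np.sin(u[2])+Y*np.cos(u[2]),z]
            r.append(wproj(rack2w(np.array(P)/1000.,T),w["p"],w["R"])[0]-o)
        return np.ravel(r)
    q=least_squares(g,[-34,y0,0],loss="soft_l1"); res[nm]=q.x; print(nm,q.x,rack2w(np.array([q.x[0],q.x[1],33])/1000,T)); print(g(q.x).reshape(-1,2))
for dx in (0,6):
  L=boxlines(T,res["a"]+[dx,0,0],res["b"]+[dx,0,0])
  for n,(x0,x1,y0,y1),k in [("side",(235,440,130,270),3.9),("scene",(175,410,180,380),3)]:
    im=cv2.imread(f"pics/{n}0.png")[y0:y1,x0:x1]; a=cv2.resize(im,None,fx=k,fy=k,interpolation=cv2.INTER_CUBIC)
    overlay(a,lambda P:proj(n,P),L,k,np.array([x0,y0])); cv2.imwrite(f"pics/{n}0o{dx}.png",a)
```

```text
a [-45.9785 -90.2471   0.0437] [[ 0.5724 -0.1272  0.033 ]]
[[ 1.6033  0.0202]
 [-0.6527  1.2095]
 [ 2.3697  0.0721]
 [ 0.2202  0.2658]
 [-0.6719 -1.2594]
 [-1.492  -0.8319]]
b [-47.2449  92.6179   0.0118] [[0.5955 0.0542 0.033 ]]
[[ 0.3014  1.9341]
 [-0.0525  0.2971]
 [ 0.6482 -0.9834]
 [ 0.1086  0.0387]
 [-2.2604 -1.5567]]
```

View pics/side0o6.png

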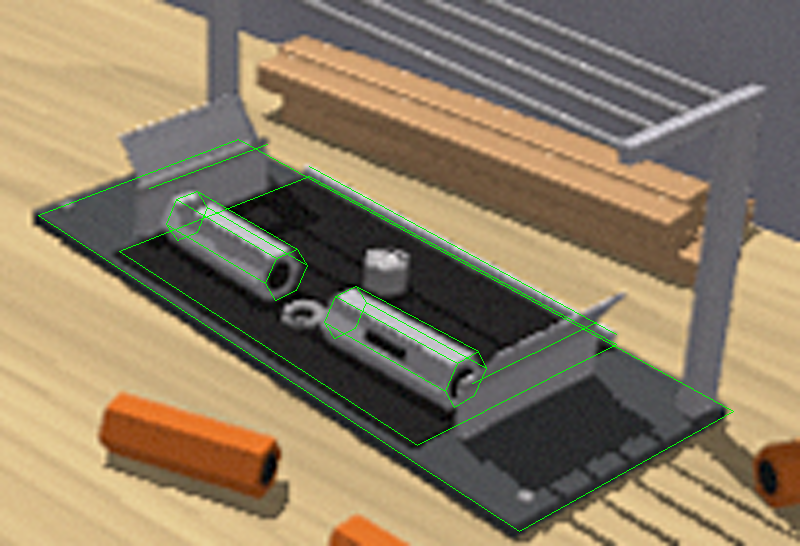

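View pics/scene0o6.png

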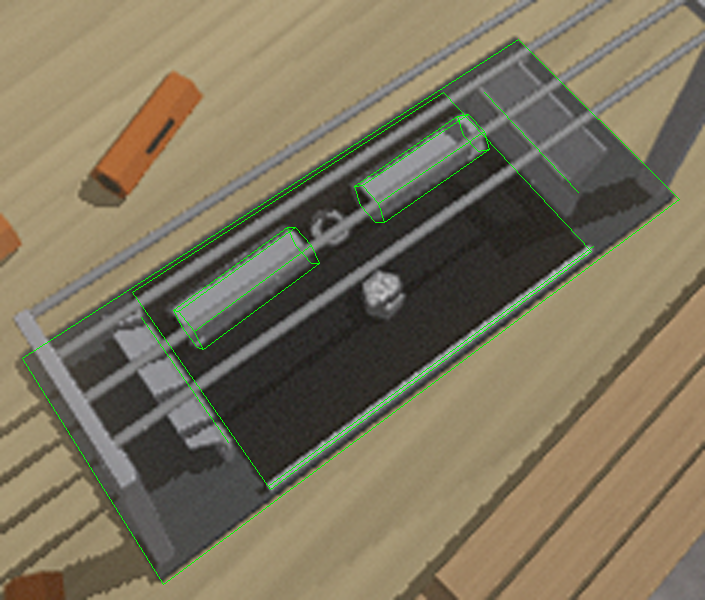

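Run:
```python
from h import *
plan([(RP(-130,-90,80),Rt(30)),(RP(-95,-90,22),Rt(30),3)])
```

```text
t 1.9667
0 0 {'dx': -0.6, 'dy': 2.92, 'dz': -1.41, 'ax': -0.0, 'ay': 0.0, 'az': -0.1}
0 1 {'dx': -0.61, 'dy': 2.91, 'dz': -1.41, 'ax': -0.1, 'ay': 0.0, 'az': -0.1}
0 2 {'dx': -0.61, 'dy': 2.92, 'dz': -1.4, 'ax': -0.0, 'ay': 0.0, 'az': -0.0}
0 3 {'dx': -0.61, 'dy': 2.92, 'dz': -1.4, 'ax': -0.1, 'ay': 0.0, 'az': -0.1}
0 4 {'dx': -0.61, 'dy': 2.92, 'dz': -1.4, 'ax': -0.0, 'ay': 0.0, 'az': -0.0}
1 0 {'dx': -0.62, 'dy': 2.91, 'dz': -1.39, 'ax': -0.1, 'ay': 0.1, 'az': -0.1}
1 1 {'dx': -0.62, 'dy': 2.92, 'dz': -1.4, 'ax': -0.0, 'ay': 0.0, 'az': -0.0}
1 2 {'dx': 0.05, 'dy': 2.26, 'dz': -0.0, 'ax': -0.0, 'ay': 0.0, 'az': -0.0}
1 3 {'dx': 0.04, 'dy': 2.25, 'dz': -0.0, 'ax': -0.0, 'ay': 0.0, 'az': -0.0}
1 4 {'dx': 0.05, 'dy': 2.26, 'dz': -0.0, 'ax': -0.0, 'ay': 0.0, 'az': -0.0}
end [ 0.5239 -0.1205  0.022 ]
```

Call:
jog_arm(
  rows=[
    {"hand": 0, "dx": -0.6, "dy": 2.9, "dz": -1.4, "ax": 0, "ay": 0, "az": -0.1},
    {"hand": 0, "dx": -0.6, "dy": 2.9, "dz": -1.4, "ax": -0.1, "ay": 0, "az": -0.1},
    {"hand": 0, "dx": -0.6, "dy": 2.9, "dz": -1.4, "ax": 0, "ay": 0, "az": 0},
    {"hand": 0, "dx": -0.6, "dy": 2.9, "dz": -1.4, "ax": -0.1, "ay": 0, "az": -0.1},
    {"hand": 0, "dx": -0.6, "dy": 2.9, "dz": -1.4, "ax": 0, "ay": 0, "az": 0},
  ],
)

```text
time_s: 2.38
position: [0.4751, -0.086, 0.137]
tool_rot: [[0.859, 0.495, 0.129], [-0.111, -0.064, 0.992], [0.499, -0.866, 0.0]]
ft_force: [1.0, 0.3, 0.5]
grip_width: 0.0
```

Call:
jog_arm(
  rows=[
    {"hand": 0, "dx": -0.6, "dy": 2.9, "dz": -1.4, "ax": -0.1, "ay": 0.1, "az": -0.1},
    {"hand": 0, "dx": -0.6, "dy": 2.9, "dz": -1.4, "ax": 0, "ay": 0, "az": 0},
    {"hand": 0, "dx": 0, "dy": 2.2, "dz": 0, "ax": 0, "ay": 0, "az": 0},
    {"hand": 0, "dx": 0, "dy": 2.0, "dz": 0, "ax": 0, "ay": 0, "az": 0},
    {"hand": 0, "dx": 0, "dy": 1.0, "dz": 0, "ax": 0, "ay": 0, "az": 0},
  ],
)

```text
time_s: 2.8
position: [0.5162, -0.119, 0.0347]
tool_rot: [[0.859, 0.495, 0.131], [-0.114, -0.064, 0.991], [0.499, -0.867, 0.001]]
ft_force: [-1.4, 0.7, -0.6]
grip_width: -0.0001
```

```bash
cat >> h.py <<'E'
def st():
    s=status.observe(); p=s["position"]; c,sn=np.cos(T[2]),np.sin(T[2]); d=p-[T[0],T[1],0]
    print("t",round(s["time_s"],2),"rack mm",1000*np.array([c*d[0]+sn*d[1],-sn*d[0]+c*d[1],d[2]]),"F",s["ft_force"],"tilt",np.degrees(np.arctan2(s["tool_rot"][2,0],-s["tool_rot"][2,1])),"qv",np.abs(s["qvel"]).max())
    return s
def snap(n,fn,box=None,k=2):
    im=imaging.get_image(n)[:,:,::-1]; cv2.imwrite(f"pics/{fn}.png",im)
    if box: x0,x1,y0,y1=box; im=cv2.resize(im[y0:y1,x0:x1],None,fx=k,fy=k,interpolation=cv2.INTER_CUBIC)
    cv2.imwrite(f"pics/{fn}_c.png",im)
E
python3 - <<'E'
from h import *
st(); plan([(RP(-95,-90,22),Rt(30))]);snap("side","s1",(235,440,130,270),3.9); snap("wrist","w4")
E
```

```text
t 2.8 rack mm [-102.8227  -89.5834   34.7378] F [-1.3718  0.7315 -0.594 ] tilt 29.915801530705735 qv 32.149257244125735
t 2.8
0 0 {'dx': 0.04, 'dy': 1.49, 'dz': -0.04, 'ax': -0.1, 'ay': 0.1, 'az': -0.1}
end [ 0.5239 -0.1204  0.022 ]
```

View pics/s1_c.png

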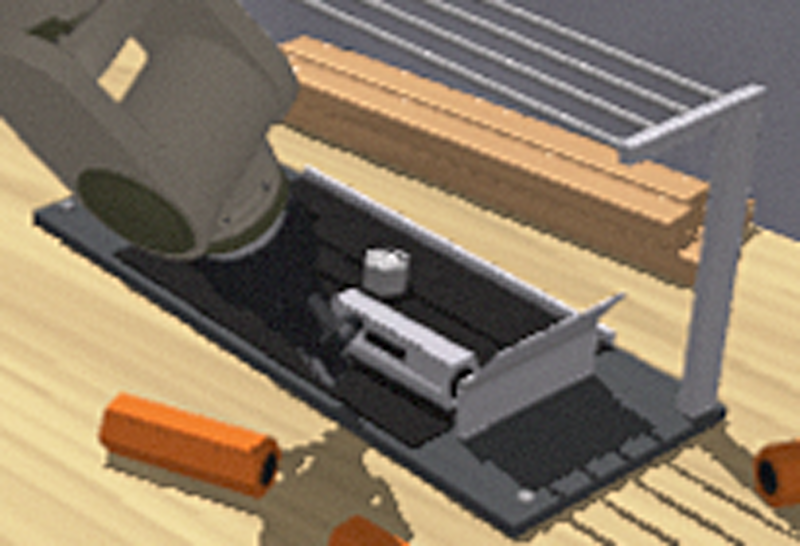

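View pics/w4.png

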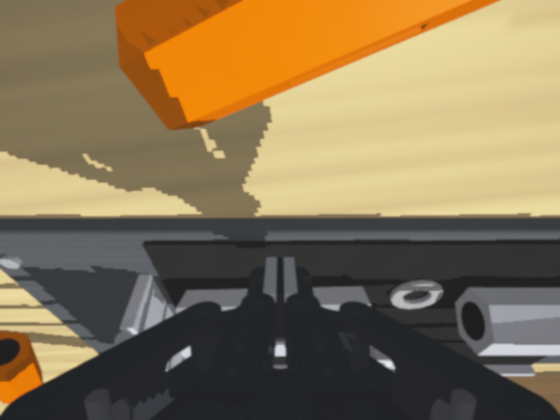

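Call:
jog_arm(
  rows=[
    {"hand": 0, "dx": 0, "dy": 0.8, "dz": 0, "ax": 0, "ay": 0, "az": 0},
    {"hand": 0, "dx": 0, "dy": 0.6, "dz": 0, "ax": 0, "ay": 0, "az": 0},
    {"hand": 0, "dx": 0.7, "dy": 0.4, "dz": 0, "ax": 0, "ay": 0, "az": 0},
    {"hand": 0, "dx": 0.3, "dy": 0.2, "dz": 0, "ax": 0, "ay": 0, "az": 0},
    {"hand": 0, "dx": 0, "dy": 0, "dz": 0, "ax": 0, "ay": 0, "az": 0},
  ],
)

```text
time_s: 3.32
position: [0.5361, -0.1224, 0.0267]
tool_rot: [[0.859, 0.495, 0.132], [-0.114, -0.067, 0.991], [0.5, -0.866, -0.001]]
ft_force: [0.6, 0.1, -0.3]
grip_width: 0.0002
```

Run:
```python
from h import *
st(); plan([(RP(-72,-90,21.5),Rt(30))])
```

```text
t 3.32 rack mm [-82.6011 -90.3002  26.7165] F [ 0.6238  0.0917 -0.3052] tilt 29.968217441062656 qv 3.162170558826781
t 3.3167
0 0 {'dx': 0.66, 'dy': 0.98, 'dz': 0.03, 'ax': 0.0, 'ay': 0.0, 'az': -0.0}
end [ 0.5467 -0.1235  0.0215]
```

Call:
jog_arm(
  rows=[
    {"hand": 0, "dx": -0.2, "dy": 0.4, "dz": 0, "ax": 0, "ay": 0, "az": 0},
    {"hand": 0, "dx": 0.3, "dy": 0.2, "dz": 0, "ax": 0, "ay": 0, "az": 0},
    {"hand": 0, "dx": 0.3, "dy": 0.15, "dz": 0, "ax": 0, "ay": 0, "az": 0},
    {"hand": 0, "dx": 0.2, "dy": 0.1, "dz": 0, "ax": 0, "ay": 0, "az": 0},
    {"hand": 0, "dx": 0.0, "dy": 0, "dz": 0, "ax": 0, "ay": 0, "az": 0},
  ],
)

```text
time_s: 3.73
position: [0.5452, -0.1241, 0.022]
tool_rot: [[0.859, 0.494, 0.133], [-0.115, -0.067, 0.991], [0.499, -0.867, -0.001]]
ft_force: [0.2, 0.4, 0.9]
grip_width: 0.0001
```

Run:
```python
from h import *
st(); snap("side","s2",(235,440,130,270),3.9)
```

```text
t 3.73 rack mm [-73.4343 -90.7293  22.0202] F [0.1655 0.4409 0.8862] tilt 29.927043979728758 qv 2.1596368224448588
```

View pics/s2_c.png

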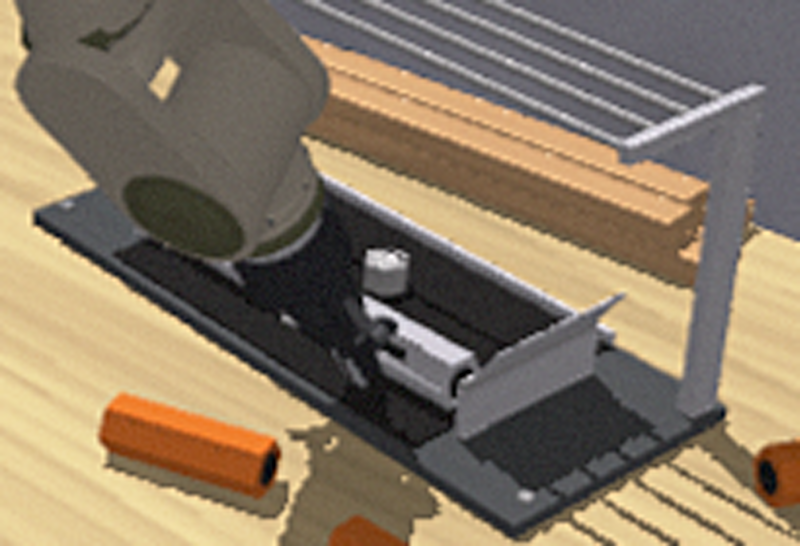

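Call:
jog_arm(
  rows=[
    {"hand": 0, "dx": 0.2, "dy": 0.1, "dz": 0, "ax": 0, "ay": 0, "az": 0},
    {"hand": 0, "dx": 0.2, "dy": 0.1, "dz": 0, "ax": 0, "ay": 0, "az": 0},
    {"hand": 0, "dx": 0.2, "dy": 0.1, "dz": 0, "ax": 0, "ay": 0, "az": 0},
    {"hand": 0, "dx": 0.0, "dy": 0, "dz": 0, "ax": 0, "ay": 0, "az": 0},
    {"hand": 0, "dx": 0.0, "dy": 0, "dz": 0, "ax": 0, "ay": 0, "az": 0},
  ],
)

```text
time_s: 4.2
position: [0.551, -0.1245, 0.0217]
tool_rot: [[0.86, 0.493, 0.133], [-0.116, -0.066, 0.991], [0.497, -0.868, 0.0]]
ft_force: [-3.0, 1.8, -0.7]
grip_width: -0.0002
```

Call:
jog_arm(
  rows=[
    {"hand": 0, "dx": 0.25, "dy": -0.1, "dz": 0, "ax": 0, "ay": 0, "az": 0},
    {"hand": 0, "dx": 0.25, "dy": -0.1, "dz": 0, "ax": 0, "ay": 0, "az": 0},
    {"hand": 0, "dx": 0.3, "dy": -0.1, "dz": 0, "ax": 0, "ay": 0, "az": 0},
    {"hand": 0, "dx": 0.3, "dy": -0.05, "dz": 0, "ax": 0, "ay": 0, "az": 0},
    {"hand": 0, "dx": 0.0, "dy": 0, "dz": 0, "ax": 0, "ay": 0, "az": 0},
  ],
)

```text
time_s: 4.62
position: [0.56, -0.1265, 0.0312]
tool_rot: [[0.858, 0.495, 0.134], [-0.115, -0.068, 0.991], [0.5, -0.866, -0.001]]
ft_force: [0.6, 0.3, -0.6]
grip_width: 0.0001
```

Run:
```python
from h import *
st(); snap("side","s3",(235,440,130,270),3.9)
```

```text
t 4.62 rack mm [-58.4445 -91.1508  31.1934] F [ 0.5664  0.2914 -0.5651] tilt 29.994666298915032 qv 2.7373041341444666
```

View pics/s3_c.png

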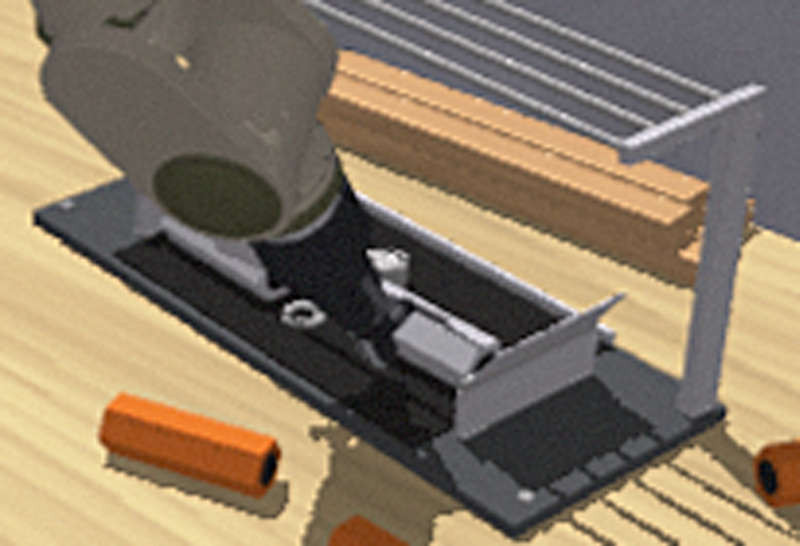

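Call:
jog_arm(
  rows=[
    {"hand": 0, "dx": -1.5, "dy": -1, "dz": 0, "ax": 0, "ay": 0, "az": 0},
    {"hand": 0, "dx": -1.5, "dy": -2.5, "dz": 0, "ax": 0, "ay": 0, "az": 0},
    {"hand": 0, "dx": -1.5, "dy": -3, "dz": 1, "ax": 0, "ay": 0, "az": 0},
    {"hand": 0, "dx": -1, "dy": -2, "dz": 2, "ax": 0, "ay": 0, "az": 0},
    {"hand": 0, "dx": 0.0, "dy": 0, "dz": 3, "ax": 0, "ay": 0, "az": 0},
  ],
)

```text
time_s: 5.08
position: [0.4757, -0.0549, 0.0783]
tool_rot: [[0.858, 0.495, 0.138], [-0.119, -0.069, 0.99], [0.499, -0.866, -0.001]]
ft_force: [1.1, -0.6, 0.0]
grip_width: -0.0002
```

Run:
```python
from h import *
st(); snap("side","s4",(235,440,130,270),3.9); s=st(); snap("wrist","w5"); np.savez("w5.npz",p=s["position"],R=s["tool_rot"])
```

```text
t 5.08 rack mm [-151.4715  -31.4403   78.297 ] F [ 1.0831 -0.5809  0.0334] tilt 29.964044681134077 qv 112.08700250562602
t 5.13 rack mm [-151.6961  -26.3478   77.6105] F [-2.8498  1.8276 -1.1032] tilt 29.87619346638418 qv 19.464393782839227
```

View pics/s4_c.png

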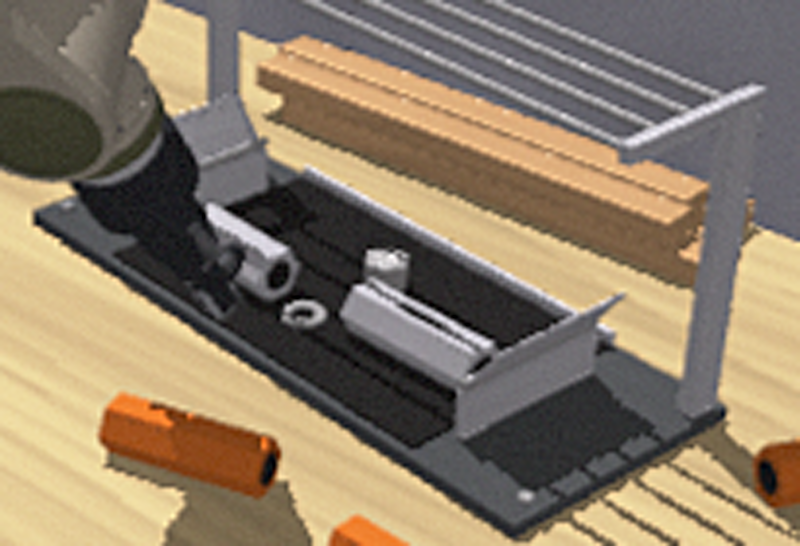

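View pics/w5.png

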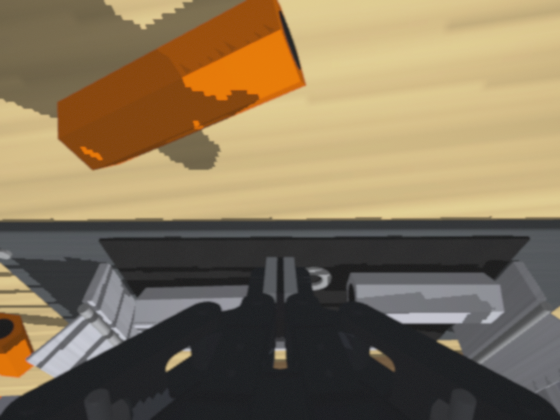

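Run:
```python
from h import *
plan([(RP(-110,92,60),Rt(30)),(RP(-95,92,22),Rt(30),2),(RP(-75,92,22),Rt(30),3)])
```

```text
t 5.1833
0 0 {'dx': 0.67, 'dy': 0.88, 'dz': 2.99, 'ax': -0.0, 'ay': 0.0, 'az': -0.0}
0 1 {'dx': 0.67, 'dy': 0.89, 'dz': 2.99, 'ax': -0.0, 'ay': 0.0, 'az': -0.0}
0 2 {'dx': 0.66, 'dy': 0.88, 'dz': 3.0, 'ax': -0.0, 'ay': 0.0, 'az': -0.0}
0 3 {'dx': 0.67, 'dy': 0.89, 'dz': 2.99, 'ax': -0.1, 'ay': 0.1, 'az': -0.1}
0 4 {'dx': -0.3, 'dy': 2.02, 'dz': 0.0, 'ax': 0.0, 'ay': -0.0, 'az': 0.0}
1 0 {'dx': -0.3, 'dy': 2.02, 'dz': 0.01, 'ax': 0.0, 'ay': -0.0, 'az': 0.0}
1 1 {'dx': 0.58, 'dy': 0.33, 'dz': -0.0, 'ax': 0.0, 'ay': -0.0, 'az': 0.0}
1 2 {'dx': 0.58, 'dy': 0.33, 'dz': -0.0, 'ax': 0.0, 'ay': -0.0, 'az': 0.0}
1 3 {'dx': 0.57, 'dy': 0.34, 'dz': -0.0, 'ax': 0.0, 'ay': -0.0, 'az': 0.0}
end [0.5679 0.0573 0.022 ]
```

Call:
jog_arm(
  rows=[
    {"hand": 0, "dx": 0.7, "dy": 0.9, "dz": 3, "ax": 0, "ay": 0, "az": 0},
    {"hand": 0, "dx": 0.7, "dy": 0.9, "dz": 3, "ax": 0, "ay": 0, "az": 0},
    {"hand": 0, "dx": 0.7, "dy": 0.9, "dz": 3, "ax": 0, "ay": 0, "az": 0},
    {"hand": 0, "dx": 0.6, "dy": 0.9, "dz": 3, "ax": -0.1, "ay": 0.1, "az": -0.1},
    {"hand": 0, "dx": -0.3, "dy": 1.9, "dz": 0, "ax": 0, "ay": 0, "az": 0},
  ],
)

```text
time_s: 5.6
position: [0.5278, 0.0269, 0.0492]
tool_rot: [[0.861, 0.49, 0.135], [-0.117, -0.066, 0.991], [0.494, -0.869, 0.0]]
ft_force: [0.5, 0.1, 0.5]
grip_width: -0.0001
```

Call:
jog_arm(
  rows=[
    {"hand": 0, "dx": -0.3, "dy": 1.5, "dz": 0, "ax": 0, "ay": 0, "az": 0},
    {"hand": 0, "dx": 0.4, "dy": 0.2, "dz": 0, "ax": 0, "ay": 0, "az": 0},
    {"hand": 0, "dx": 0, "dy": 0, "dz": 0, "ax": 0, "ay": 0, "az": 0},
    {"hand": 0, "dx": 0, "dy": 0, "dz": 0, "ax": 0, "ay": 0, "az": 0},
    {"hand": 0, "dx": 0, "dy": 0, "dz": 0, "ax": 0, "ay": 0, "az": 0},
  ],
)

```text
time_s: 6.02
position: [0.5384, 0.023, 0.0398]
tool_rot: [[0.867, 0.48, 0.135], [-0.118, -0.066, 0.991], [0.484, -0.875, -0.0]]
ft_force: [0.1, 0.2, 0.1]
grip_width: 0.0002
```

Run:
```python
from h import *
st(); plan([(RP(-75,92,22),Rt(30),5)])
```

```text
t 6.02 rack mm [-99.6547  54.1896  39.7588] F [0.089  0.1847 0.1321] tilt 28.977712389193297 qv 0.18655135613964693
t 6.0167
0 0 {'dx': 0.26, 'dy': 0.55, 'dz': 0.76, 'ax': 0.0, 'ay': -0.0, 'az': -0.2}
0 1 {'dx': 0.26, 'dy': 0.55, 'dz': 0.76, 'ax': 0.0, 'ay': -0.0, 'az': -0.2}
0 2 {'dx': 0.25, 'dy': 0.55, 'dz': 0.76, 'ax': 0.0, 'ay': -0.0, 'az': -0.2}
0 3 {'dx': 0.25, 'dy': 0.55, 'dz': 0.75, 'ax': 0.0, 'ay': -0.1, 'az': -0.2}
0 4 {'dx': 0.25, 'dy': 0.55, 'dz': 0.76, 'ax': 0.1, 'ay': -0.0, 'az': -0.2}
end [0.5679 0.0573 0.022 ]
```

Call:
jog_arm(
  rows=[
    {"hand": 0, "dx": 0, "dy": 0, "dz": 1.2, "ax": 0, "ay": 0, "az": -0.3},
    {"hand": 0, "dx": 0, "dy": 0, "dz": 1.2, "ax": 0, "ay": 0, "az": -0.3},
    {"hand": 0, "dx": 0, "dy": 0.3, "dz": 1.2, "ax": 0, "ay": 0, "az": -0.3},
    {"hand": 0, "dx": 0, "dy": 0.6, "dz": 0, "ax": 0, "ay": 0, "az": 0},
    {"hand": 0, "dx": 0.2, "dy": 0.6, "dz": 0, "ax": 0, "ay": 0, "az": 0},
  ],
)

```text
time_s: 6.43
position: [0.5545, 0.0586, 0.0309]
tool_rot: [[0.862, 0.489, 0.134], [-0.116, -0.067, 0.991], [0.493, -0.87, -0.001]]
ft_force: [0.2, 0.2, -0.0]
grip_width: 0.0002
```

Run:
```python
from h import *
s=st(); print(s["q"]);plan([(RP(-74,92,22),Rt(30),3)])
```

```text
t 6.43 rack mm [-88.3947  91.523   30.9373] F [ 0.1945  0.1949 -0.0068] tilt 29.544089133938595 qv 9.227727330130756
[ -5.6257  30.865  109.6258  -6.2263  10.0411 -82.0806]
t 6.4333
0 0 {'dx': 0.27, 'dy': 0.5, 'dz': 0.02, 'ax': 0.0, 'ay': -0.0, 'az': -0.2}
0 1 {'dx': 0.27, 'dy': 0.49, 'dz': 0.02, 'ax': 0.0, 'ay': -0.0, 'az': -0.1}
0 2 {'dx': 0.27, 'dy': 0.5, 'dz': 0.01, 'ax': 0.1, 'ay': -0.0, 'az': -0.2}
end [0.5689 0.0571 0.022 ]
```

Call:
jog_arm(
  rows=[
    {"hand": 0, "dx": 0, "dy": 0, "dz": 0, "ax": 0, "ay": 0, "az": 3},
    {"hand": 0, "dx": 0, "dy": 0, "dz": 0, "ax": 0, "ay": 0, "az": 3},
    {"hand": 0, "dx": 0, "dy": 0, "dz": 0, "ax": 0, "ay": 0, "az": 1.5},
    {"hand": 0, "dx": 0.2, "dy": 0.4, "dz": 0, "ax": 0, "ay": 0, "az": 0},
    {"hand": 0, "dx": 0.3, "dy": 0.4, "dz": 0, "ax": 0, "ay": 0, "az": 0},
  ],
)

```text
time_s: 6.85
position: [0.5625, 0.0567, 0.025]
tool_rot: [[0.918, 0.372, 0.136], [-0.126, -0.052, 0.991], [0.376, -0.927, -0.001]]
ft_force: [0.2, 0.1, 0.6]
grip_width: -0.0002
```

Run:
```python
from h import *
s=st(); print(s["q"]);plan([(RP(-70,92,21),Rt(22),3)])
```

```text
t 6.85 rack mm [-80.22    90.7104  24.9608] F [0.2014 0.0923 0.5899] tilt 22.081239983390518 qv 6.933410363658291
[ -5.8918  31.9564 103.4863  -1.974   22.5003 -86.4095]
t 6.85
0 0 {'dx': 0.27, 'dy': 0.25, 'dz': 0.04, 'ax': 0.0, 'ay': -0.1, 'az': 0.0}
0 1 {'dx': 0.26, 'dy': 0.25, 'dz': 0.05, 'ax': 0.1, 'ay': -0.0, 'az': 0.0}
0 2 {'dx': 0.27, 'dy': 0.25, 'dz': 0.04, 'ax': 0.0, 'ay': -0.1, 'az': 0.1}
end [0.5729 0.0566 0.021 ]
```

Call:
jog_arm(
  rows=[
    {"hand": 0, "dx": 0.3, "dy": 0.3, "dz": 0.1, "ax": 0, "ay": 0, "az": 0},
    {"hand": 0, "dx": 0.2, "dy": 0.2, "dz": 0, "ax": 0, "ay": 0, "az": 0},
    {"hand": 0, "dx": 0.2, "dy": 0.1, "dz": 0, "ax": 0, "ay": 0, "az": 0},
    {"hand": 0, "dx": 0.2, "dy": 0.1, "dz": 0, "ax": 0, "ay": 0, "az": 0},
    {"hand": 0, "dx": 0, "dy": 0, "dz": 0, "ax": 0, "ay": 0, "az": 0},
  ],
)

```text
time_s: 7.27
position: [0.5722, 0.057, 0.0213]
tool_rot: [[0.92, 0.369, 0.135], [-0.125, -0.051, 0.991], [0.373, -0.928, -0.001]]
ft_force: [-3.4, 0.4, -0.1]
grip_width: -0.0002
```

Run:
```python
from h import *
s=st();
```

```text
t 7.27 rack mm [-70.6419  92.304   21.3334] F [-3.3992  0.4036 -0.0594] tilt 21.878615580034175 qv 0.7657132518607659
```

Call:
jog_arm(
  rows=[
    {"hand": 0, "dx": 0.25, "dy": -0.15, "dz": 0, "ax": 0, "ay": 0, "az": 0},
    {"hand": 0, "dx": 0.25, "dy": -0.15, "dz": 0, "ax": 0, "ay": 0, "az": 0},
    {"hand": 0, "dx": 0.3, "dy": -0.1, "dz": 0, "ax": 0, "ay": 0, "az": 0},
    {"hand": 0, "dx": 0.3, "dy": -0.05, "dz": 0, "ax": 0, "ay": 0, "az": 0},
    {"hand": 0, "dx": 0, "dy": 0, "dz": 0, "ax": 0, "ay": 0, "az": 0},
  ],
)

```text
time_s: 7.68
position: [0.5832, 0.0554, 0.0314]
tool_rot: [[0.917, 0.375, 0.135], [-0.125, -0.052, 0.991], [0.378, -0.926, -0.001]]
ft_force: [-0.0, -0.6, -0.6]
grip_width: 0.0001
```

Run:
```python
from h import *
s=st(); snap("side","s5",(235,440,130,270),3.9); snap("scene","c5",(175,410,180,380),3)
```

```text
t 7.68 rack mm [-59.6205  92.2241  31.3716] F [-0.0418 -0.5677 -0.6325] tilt 22.22038323053123 qv 1.2424788963628737
```

View pics/s5_c.png

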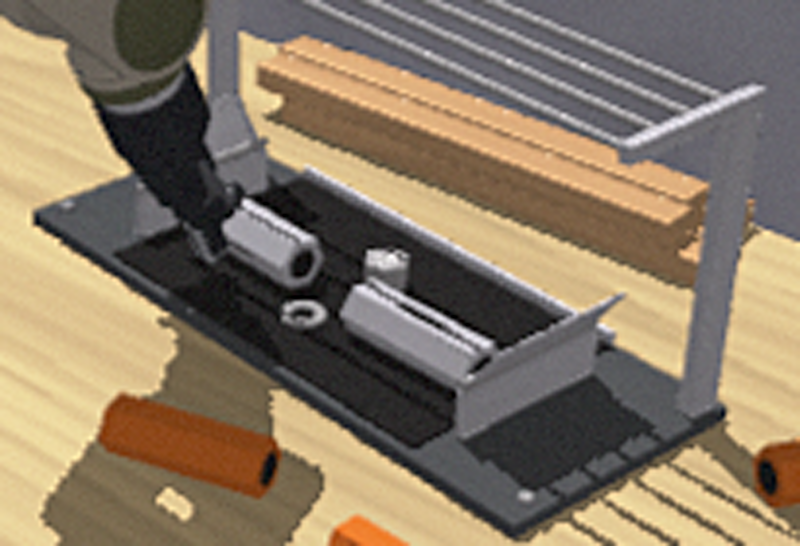

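View pics/c5_c.png

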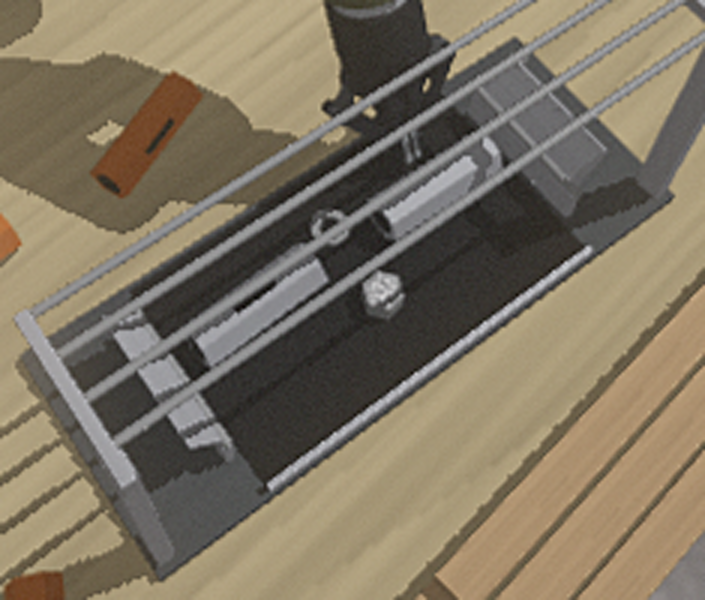

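Call:
jog_arm(
  rows=[
    {"hand": 0, "dx": -0.3, "dy": 0.5, "dz": 0, "ax": 0, "ay": 0, "az": 0},
    {"hand": 0, "dx": 0, "dy": 0.5, "dz": 0, "ax": 0, "ay": 0, "az": 0},
    {"hand": 0, "dx": 0.3, "dy": 0.1, "dz": 0, "ax": 0, "ay": 0, "az": 0},
    {"hand": 0, "dx": 0.2, "dy": 0.1, "dz": 0, "ax": 0, "ay": 0, "az": 0},
    {"hand": 0, "dx": 0, "dy": 0, "dz": 0, "ax": 0, "ay": 0, "az": 0},
  ],
)

```text
time_s: 8.2
position: [0.5885, 0.0547, 0.0199]
tool_rot: [[0.918, 0.372, 0.135], [-0.125, -0.052, 0.991], [0.375, -0.927, -0.001]]
ft_force: [1.0, 0.2, -0.2]
grip_width: -0.0002
```

Run:
```python
from h import *
s=st();print(s["q"]); plan([(RP(-50,92,21.3),Rt(22),3)])
```

```text
t 8.2 rack mm [-54.2188  92.1814  19.8795] F [ 1.033   0.2408 -0.1525] tilt 22.052343749598027 qv 0.7662130771842401
[ -5.8085  34.0327  99.616   -1.9217  24.3245 -86.4376]
t 8.2
0 0 {'dx': 0.15, 'dy': 0.01, 'dz': -0.01, 'ax': 0.0, 'ay': -0.0, 'az': 0.0}
0 1 {'dx': 0.15, 'dy': 0.01, 'dz': -0.0, 'ax': 0.1, 'ay': -0.1, 'az': 0.0}
0 2 {'dx': 0.14, 'dy': 0.01, 'dz': -0.01, 'ax': 0.0, 'ay': -0.0, 'az': 0.1}
end [0.5926 0.0539 0.0213]
```

Approach (rising 1.5 mm) to contact.

Call:
jog_arm(
  rows=[
    {"hand": 0, "dx": 0.2, "dy": 0, "dz": 0, "ax": 0, "ay": 0, "az": 0},
    {"hand": 0, "dx": 0.2, "dy": 0, "dz": 0, "ax": 0, "ay": 0, "az": 0},
    {"hand": 0, "dx": 0.1, "dy": 0.05, "dz": 0, "ax": 0, "ay": 0, "az": 0},
    {"hand": 0, "dx": 0, "dy": 0, "dz": 0, "ax": 0, "ay": 0, "az": 0},
    {"hand": 0, "dx": 0, "dy": 0, "dz": 0, "ax": 0, "ay": 0, "az": 0},
  ],
)

```text
time_s: 8.62
position: [0.5917, 0.0543, 0.0211]
tool_rot: [[0.919, 0.369, 0.135], [-0.125, -0.051, 0.991], [0.373, -0.928, -0.001]]
ft_force: [-5.0, 1.1, 0.7]
grip_width: -0.0
```

Contact (-5 N). Roll again.

Call:
jog_arm(
  rows=[
    {"hand": 0, "dx": 0.2, "dy": -0.15, "dz": 0, "ax": 0, "ay": 0, "az": 0},
    {"hand": 0, "dx": 0.25, "dy": -0.15, "dz": 0, "ax": 0, "ay": 0, "az": 0},
    {"hand": 0, "dx": 0.3, "dy": -0.1, "dz": 0, "ax": 0, "ay": 0, "az": 0},
    {"hand": 0, "dx": 0.3, "dy": -0.05, "dz": 0, "ax": 0, "ay": 0, "az": 0},
    {"hand": 0, "dx": 0, "dy": 0, "dz": 0, "ax": 0, "ay": 0, "az": 0},
  ],
)

```text
time_s: 9.03
position: [0.6021, 0.0528, 0.0304]
tool_rot: [[0.917, 0.374, 0.135], [-0.125, -0.052, 0.991], [0.378, -0.926, -0.001]]
ft_force: [-0.4, 0.1, 0.3]
grip_width: 0.0001
```

Run:
```python
from h import *
s=st(); snap("side","s6",(235,440,130,270),3.9)
```

```text
t 9.03 rack mm [-40.4586  92.1504  30.4488] F [-0.4451  0.0919  0.2651] tilt 22.21200749372781 qv 1.204339452237198
```

View pics/s6_c.png

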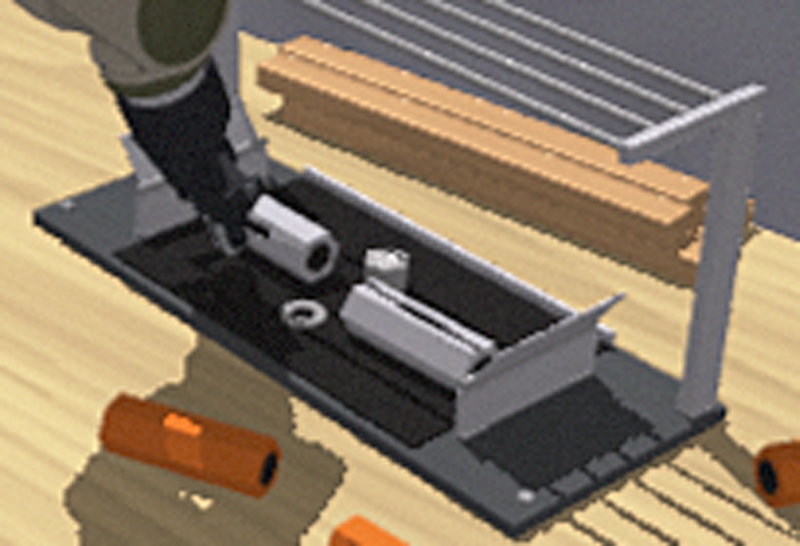

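Call:
jog_arm(
  rows=[
    {"hand": 0, "dx": 0, "dy": 0, "dz": 0, "ax": 0, "ay": 0, "az": -4},
    {"hand": 0, "dx": 0, "dy": 0, "dz": 0, "ax": 0, "ay": 0, "az": -4},
    {"hand": 0, "dx": -0.2, "dy": 0.5, "dz": 0, "ax": 0, "ay": 0, "az": 0},
    {"hand": 0, "dx": 0.1, "dy": 0.4, "dz": 0, "ax": 0, "ay": 0, "az": 0},
    {"hand": 0, "dx": 0, "dy": 0, "dz": 0, "ax": 0, "ay": 0, "az": 0},
  ],
)

```text
time_s: 9.5
position: [0.6052, 0.0523, 0.0207]
tool_rot: [[0.858, 0.495, 0.136], [-0.117, -0.069, 0.991], [0.499, -0.866, -0.001]]
ft_force: [0.2, -0.9, 0.4]
grip_width: -0.0004
```

Run:
```python
from h import *
s=st();print(s["q"]); plan([(RP(-29,92,21.5),Rt(30),3)])
```

```text
t 9.5 rack mm [-37.3952  92.0547  20.7053] F [ 0.2356 -0.8504  0.4043] tilt 29.95803821376131 qv 0.9019839666375704
[ -5.7514  34.7458 102.5434  -4.8346  12.8142 -83.546 ]
t 9.5
0 0 {'dx': 0.26, 'dy': 0.12, 'dz': -0.0, 'ax': 0.0, 'ay': -0.0, 'az': -0.0}
0 1 {'dx': 0.25, 'dy': 0.12, 'dz': -0.0, 'ax': 0.1, 'ay': -0.1, 'az': -0.0}
0 2 {'dx': 0.26, 'dy': 0.11, 'dz': -0.0, 'ax': 0.0, 'ay': -0.0, 'az': -0.0}
end [0.6135 0.0512 0.0215]
```

Call:
jog_arm(
  rows=[
    {"hand": 0, "dx": 0.25, "dy": 0.1, "dz": 0, "ax": 0, "ay": 0, "az": 0},
    {"hand": 0, "dx": 0.25, "dy": 0.1, "dz": 0, "ax": 0, "ay": 0, "az": 0},
    {"hand": 0, "dx": 0.25, "dy": 0.1, "dz": 0, "ax": 0, "ay": 0, "az": 0},
    {"hand": 0, "dx": 0.1, "dy": 0.1, "dz": 0, "ax": 0, "ay": 0, "az": 0},
    {"hand": 0, "dx": 0, "dy": 0, "dz": 0, "ax": 0, "ay": 0, "az": 0},
  ],
)

```text
time_s: 9.92
position: [0.6131, 0.0514, 0.0216]
tool_rot: [[0.859, 0.494, 0.135], [-0.117, -0.068, 0.991], [0.499, -0.867, -0.001]]
ft_force: [-4.3, 0.5, -1.0]
grip_width: -0.0001
```

Run:
```python
from h import *
s=st();print(s["q"])
```

```text
t 9.92 rack mm [-29.431   92.1769  21.6148] F [-4.267   0.5446 -0.9962] tilt 29.91216723799397 qv 0.8353289241874744
[ -5.7724  35.0791 101.2378  -4.4082  13.827  -84.0101]
```

Contact. Roll as for sleeve a.

Call:
jog_arm(
  rows=[
    {"hand": 0, "dx": 0.25, "dy": -0.1, "dz": 0, "ax": 0, "ay": 0, "az": 0},
    {"hand": 0, "dx": 0.25, "dy": -0.1, "dz": 0, "ax": 0, "ay": 0, "az": 0},
    {"hand": 0, "dx": 0.3, "dy": -0.1, "dz": 0, "ax": 0, "ay": 0, "az": 0},
    {"hand": 0, "dx": 0.3, "dy": -0.05, "dz": 0, "ax": 0, "ay": 0, "az": 0},
    {"hand": 0, "dx": 0.1, "dy": 0, "dz": 0, "ax": 0, "ay": 0, "az": 0},
  ],
)

```text
time_s: 10.33
position: [0.6234, 0.0499, 0.0321]
tool_rot: [[0.856, 0.498, 0.135], [-0.117, -0.069, 0.991], [0.503, -0.864, -0.001]]
ft_force: [-0.7, 0.3, 0.8]
grip_width: 0.0001
```

Run:
```python
from h import *
s=st();print(s["q"]); snap("side","s7",(235,440,130,270),3.9); snap("scene","c7",(175,410,180,380),3)
```

```text
t 10.33 rack mm [-18.994   92.1106  32.0777] F [-0.7309  0.2799  0.7722] tilt 30.193302459033653 qv 1.367989705397135
[ -5.8206  34.5736  99.4027  -3.7586  15.8786 -84.7083]
```

View pics/s7_c.png

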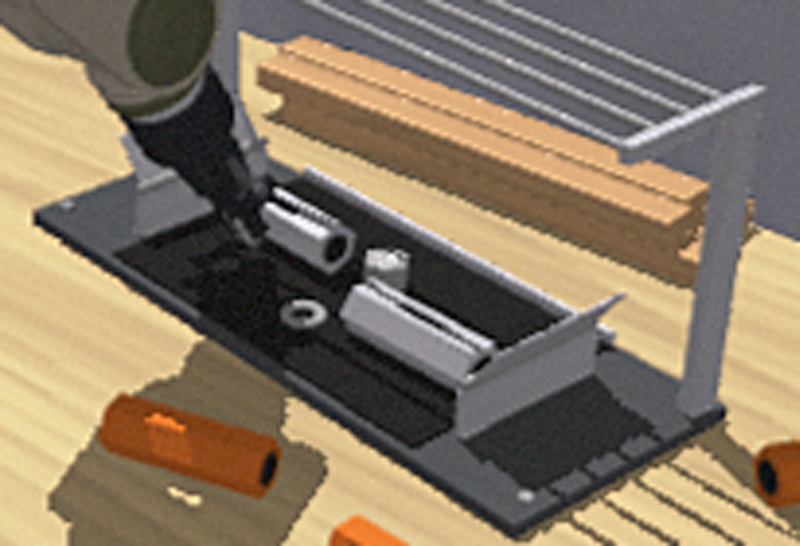

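View pics/c7_c.png

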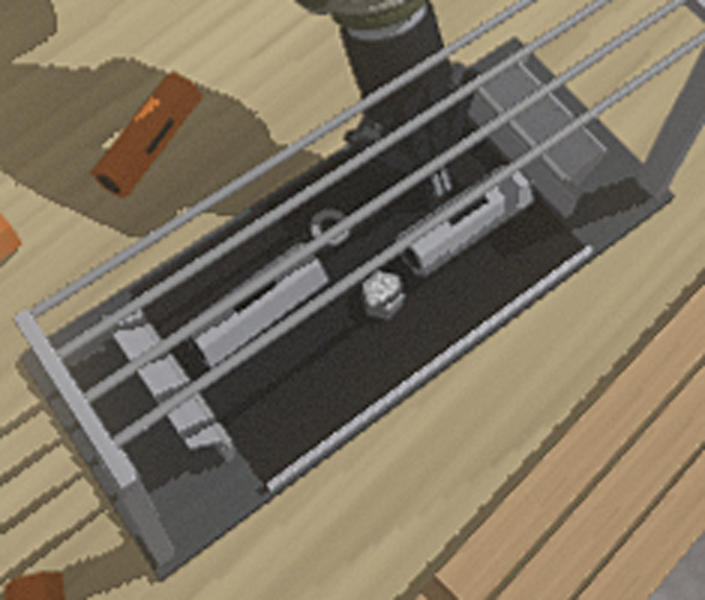

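Call:
jog_arm(
  rows=[
    {"hand": 0, "dx": -1.5, "dy": -1, "dz": 0, "ax": 0, "ay": 0, "az": 0},
    {"hand": 0, "dx": -2.5, "dy": -2, "dz": 0, "ax": 0, "ay": 0, "az": 0},
    {"hand": 0, "dx": -2.5, "dy": -2, "dz": 0, "ax": 0, "ay": 0, "az": 0},
    {"hand": 0, "dx": -1, "dy": -3.5, "dz": 0, "ax": 0, "ay": 0, "az": 0},
    {"hand": 0, "dx": 0, "dy": -3.5, "dz": 0, "ax": 0, "ay": 0, "az": 0},
  ],
)

```text
time_s: 10.85
position: [0.4952, 0.0676, 0.0965]
tool_rot: [[0.861, 0.489, 0.135], [-0.117, -0.068, 0.991], [0.494, -0.869, -0.001]]
ft_force: [0.5, 0.5, 0.7]
grip_width: 0.0001
```

Call:
jog_arm(
  rows=[
    {"hand": 0, "dx": 0, "dy": -3.5, "dz": -1, "ax": 0, "ay": 0, "az": 0},
    {"hand": 0, "dx": 0.5, "dy": -3.5, "dz": -1.5, "ax": 0, "ay": 0, "az": 0},
    {"hand": 0, "dx": 0.5, "dy": -3, "dz": -1.5, "ax": 0, "ay": 0, "az": 0},
    {"hand": 0, "dx": 0, "dy": 0, "dz": -1, "ax": 0, "ay": 0, "az": 0},
    {"hand": 0, "dx": 0, "dy": 0, "dz": 0, "ax": 0, "ay": 0, "az": 0},
  ],
)

```text
time_s: 11.27
position: [0.4512, 0.0221, 0.1916]
tool_rot: [[0.856, 0.499, 0.137], [-0.118, -0.071, 0.991], [0.504, -0.864, -0.002]]
ft_force: [-0.8, -0.2, -0.2]
grip_width: -0.0004
```

Run:
```python
from h import *
s=st();print(s["q"]); snap("wrist","w6",(40,480,130,380),1.8);np.savez("w6.npz",p=s["position"],R=s["tool_rot"]); snap("side","s8",(235,440,130,270),3.9)
```

```text
t 11.27 rack mm [-186.0251   41.6976  191.6275] F [-0.7553 -0.2437 -0.2477] tilt 30.24554301061401 qv 5.500611718807279
[ -14.0582    4.0751  113.0833    5.5706   32.8563 -100.0695]
```

View pics/w6_c.png

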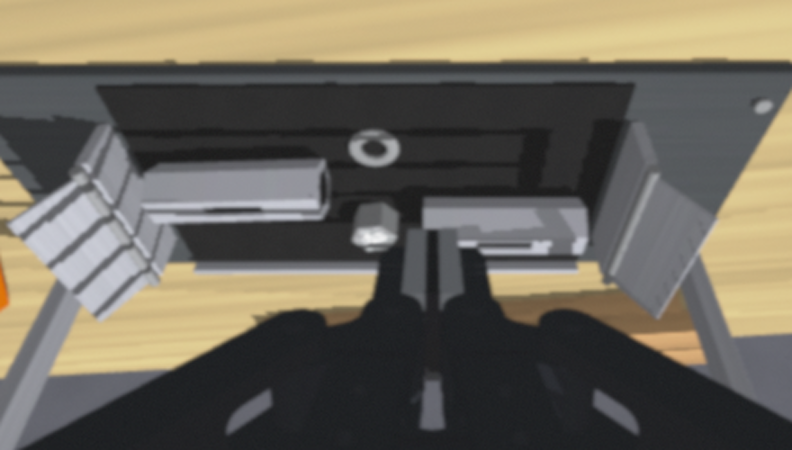

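View pics/s8_c.png

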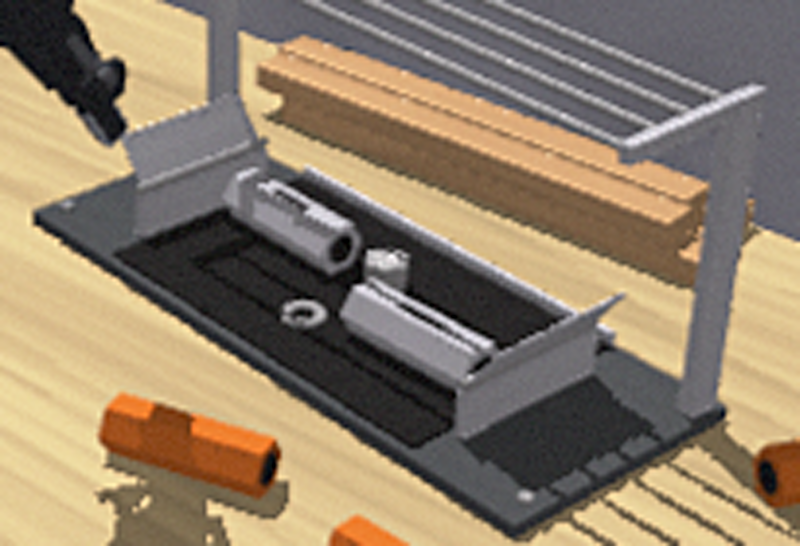

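Run:
```python
from h import *
w=np.load("w6.npz")
for sgn,(u,v),(hu,hv),(fu,fv) in ((1,(713,218),(655,172),(655,318)),(-1,(10,220),(75,175),(98,320))):
    px=lambda u,v:np.array([40+u/1.8,130+v/1.8])
    print("hinge",wproj(RP(-60,sgn*175,53),w["p"],w["R"]),px(hu,hv))
    for ph in np.arange(1.4,2.6,.1):
        f=lambda x:wproj(RP(x,sgn*(175-45*np.cos(ph)),53+45*np.sin(ph)),w["p"],w["R"])[0]
        print(sgn,round(ph,2),f(-60)-px(u,v),f(60)-px(fu,fv))
```

```text
hinge [[400.4868 229.0864]] [403.8889 225.5556]
1 1.4 [-31.5896  11.2791] [-26.1687   9.1936]
1 1.5 [-27.0034  11.7191] [-22.6133   9.5898]
1 1.6 [-22.5048  11.7894] [-19.1062   9.6562]
1 1.7 [-18.1521  11.4887] [-15.6905   9.3918]
1 1.8 [-14.001   10.8218] [-12.408    8.8004]
1 1.9 [-10.104   9.799] [-9.2983  7.8906]
1 2.0 [-6.5089  8.4362] [-6.3982  6.6753]
1 2.1 [-3.2577  6.7543] [-3.7408  5.1718]
1 2.2 [-0.3868  4.7784] [-1.3556  3.4009]
1 2.3 [2.0745 2.5374] [0.7327 1.387 ]
1 2.4 [4.1036 0.0633] [ 2.5038 -0.8431]
1 2.5 [ 5.6849 -2.6098] [ 3.9422 -3.2604]
1 2.6 [ 6.8094 -5.4463] [ 5.0374 -5.8342]
hinge [[ 85.2816 229.7466]] [ 81.6667 227.2222]
-1 1.4 [28.3957 10.6852] [24.8488  8.2672]
-1 1.5 [23.7598 11.1372] [21.2634  8.6668]
-1 1.6 [19.2933 11.221 ] [17.7759  8.7378]
-1 1.7 [15.054  10.9354] [14.4293  8.4794]
-1 1.8 [11.0958 10.285 ] [11.2643  7.8953]
-1 1.9 [7.4681 9.2801] [8.3188 6.994 ]
-1 2.0 [4.2143 7.9364] [5.6271 5.7886]
-1 2.1 [1.3714 6.2745] [3.2194 4.2961]
-1 2.2 [-1.0307  4.3195] [1.1216 2.5374]
-1 2.3 [-2.9695  2.0999] [-0.6456  0.5365]
-1 2.4 [-4.4299 -0.3525] [-2.0662 -1.6798]
-1 2.5 [-5.404  -3.0041] [-3.1293 -4.0827]
-1 2.6 [-5.891  -5.8196] [-3.8291 -6.6419]
```

Run:
```python
from h import *
plan([(RP(-140,232,150),Rt(30)),(RP(-25,232,72),Rt(30))],vmax=27)
```

```text
t 11.3667
0 0 {'dx': 0.25, 'dy': 0.71, 'dz': 2.37, 'ax': 0.0, 'ay': -0.0, 'az': -0.0}
0 1 {'dx': 0.25, 'dy': 0.71, 'dz': 2.37, 'ax': 0.0, 'ay': -0.0, 'az': -0.0}
0 2 {'dx': 0.25, 'dy': 0.71, 'dz': 2.37, 'ax': 0.0, 'ay': -0.0, 'az': -0.0}
0 3 {'dx': 0.25, 'dy': 0.71, 'dz': 2.37, 'ax': 0.0, 'ay': -0.0, 'az': -0.0}
0 4 {'dx': 0.25, 'dy': 0.71, 'dz': 2.37, 'ax': 0.0, 'ay': -0.0, 'az': -0.0}
1 0 {'dx': 0.25, 'dy': 0.71, 'dz': 2.37, 'ax': 0.1, 'ay': -0.1, 'az': -0.0}
1 1 {'dx': 0.26, 'dy': 0.71, 'dz': 2.36, 'ax': 0.0, 'ay': -0.0, 'az': -0.0}
1 2 {'dx': 0.26, 'dy': 0.72, 'dz': 2.36, 'ax': 0.1, 'ay': -0.1, 'az': -0.0}
1 3 {'dx': 1.01, 'dy': 2.08, 'dz': -0.0, 'ax': -0.0, 'ay': 0.0, 'az': -0.0}
1 4 {'dx': 1.01, 'dy': 2.08, 'dz': -0.0, 'ax': -0.0, 'ay': 0.0, 'az': -0.0}
2 0 {'dx': 1.01, 'dy': 2.08, 'dz': -0.0, 'ax': -0.0, 'ay': 0.0, 'az': -0.0}
2 1 {'dx': 1.01, 'dy': 2.09, 'dz': -0.0, 'ax': -0.0, 'ay': 0.0, 'az': -0.0}
2 2 {'dx': 1.01, 'dy': 2.08, 'dz': -0.0, 'ax': -0.0, 'ay': 0.0, 'az': -0.0}
2 3 {'dx': 1.01, 'dy': 2.09, 'dz': -0.01, 'ax': -0.0, 'ay': 0.0, 'az': -0.0}
end [0.636  0.1893 0.072 ]
```

Call:
jog_arm(
  rows=[
    {"hand": 0, "dx": 0.25, "dy": 0.7, "dz": 2.4, "ax": 0, "ay": 0, "az": 0},
    {"hand": 0, "dx": 0.25, "dy": 0.7, "dz": 2.4, "ax": 0, "ay": 0, "az": 0},
    {"hand": 0, "dx": 0.25, "dy": 0.7, "dz": 2.4, "ax": 0, "ay": 0, "az": 0},
    {"hand": 0, "dx": 0.25, "dy": 0.7, "dz": 2.4, "ax": 0, "ay": 0, "az": 0},
    {"hand": 0, "dx": 0.25, "dy": 0.7, "dz": 2.4, "ax": 0, "ay": 0, "az": 0},
  ],
)

```text
time_s: 11.78
position: [0.4953, 0.1405, 0.1636]
tool_rot: [[0.86, 0.493, 0.134], [-0.116, -0.068, 0.991], [0.498, -0.867, -0.002]]
ft_force: [-0.1, -0.8, 0.8]
grip_width: -0.0
```

Call:
jog_arm(
  rows=[
    {"hand": 0, "dx": 0.25, "dy": 0.7, "dz": 2.4, "ax": 0, "ay": 0, "az": 0},
    {"hand": 0, "dx": 0.25, "dy": 0.7, "dz": 2.4, "ax": 0, "ay": 0, "az": 0},
    {"hand": 0, "dx": 0.25, "dy": 0.7, "dz": 2.4, "ax": 0.1, "ay": -0.1, "az": 0},
    {"hand": 0, "dx": 0, "dy": 0, "dz": 0, "ax": 0, "ay": 0, "az": 0},
    {"hand": 0, "dx": 0, "dy": 0, "dz": 0, "ax": 0, "ay": 0, "az": 0},
  ],
)

```text
time_s: 12.2
position: [0.5213, 0.209, 0.1488]
tool_rot: [[0.861, 0.492, 0.13], [-0.112, -0.066, 0.991], [0.497, -0.868, -0.002]]
ft_force: [-0.0, 0.0, 0.8]
grip_width: 0.0002
```

Run:
```python
from h import *
s=st();print(s["q"]); snap("wrist","w7")
plan([(RP(-25,232,72),Rt(30))],vmax=24)
```

```text
t 12.2 rack mm [-141.3282  236.2641  148.8439] F [-0.0187  0.0338  0.7685] tilt 29.796376173484024 qv 2.1150233655872674
[ 14.8426  20.0878  99.3755 -19.7487  34.2539 -53.8961]
t 12.25
0 0 {'dx': 1.04, 'dy': 2.08, 'dz': -0.06, 'ax': 0.0, 'ay': 0.0, 'az': -0.0}
0 1 {'dx': 1.04, 'dy': 2.08, 'dz': -0.06, 'ax': 0.0, 'ay': 0.0, 'az': -0.0}
0 2 {'dx': 1.04, 'dy': 2.08, 'dz': -0.05, 'ax': 0.0, 'ay': 0.0, 'az': -0.0}
0 3 {'dx': 1.04, 'dy': 2.09, 'dz': -0.06, 'ax': 0.0, 'ay': 0.0, 'az': -0.1}
0 4 {'dx': 1.04, 'dy': 2.09, 'dz': -0.05, 'ax': 0.0, 'ay': 0.1, 'az': -0.0}
1 0 {'dx': 1.04, 'dy': 2.08, 'dz': -0.06, 'ax': 0.0, 'ay': 0.0, 'az': -0.1}
end [0.636  0.1893 0.072 ]
```

View pics/w7.png

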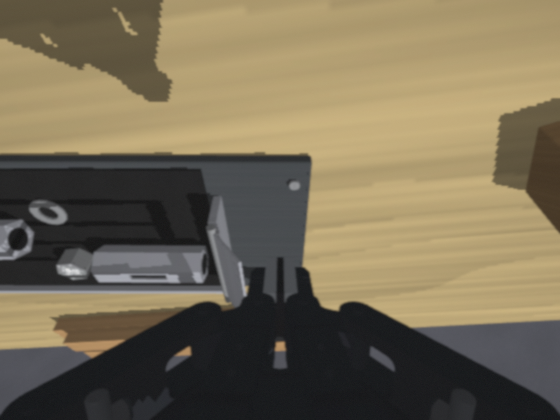

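Call:
jog_arm(
  rows=[
    {"hand": 0, "dx": 1, "dy": 2.1, "dz": -0.05, "ax": 0, "ay": 0, "az": 0},
    {"hand": 0, "dx": 1, "dy": 2.1, "dz": -0.05, "ax": 0, "ay": 0, "az": 0},
    {"hand": 0, "dx": 1, "dy": 2.1, "dz": -0.05, "ax": 0, "ay": 0, "az": 0},
    {"hand": 0, "dx": 1, "dy": 2.1, "dz": -0.05, "ax": 0, "ay": 0, "az": 0},
    {"hand": 0, "dx": 1, "dy": 2.1, "dz": -0.05, "ax": 0, "ay": 0, "az": 0},
  ],
)

```text
time_s: 12.67
position: [0.6168, 0.1911, 0.0839]
tool_rot: [[0.859, 0.494, 0.134], [-0.116, -0.068, 0.991], [0.499, -0.867, -0.001]]
ft_force: [1.4, 0.5, -0.2]
grip_width: -0.0
```

Call:
jog_arm(
  rows=[
    {"hand": 0, "dx": 1, "dy": 2, "dz": 0, "ax": 0, "ay": 0, "az": 0},
    {"hand": 0, "dx": 0, "dy": 0, "dz": -0.5, "ax": 0, "ay": 0, "az": 0},
    {"hand": 0, "dx": 0, "dy": 0, "dz": -0.5, "ax": 0, "ay": 0, "az": 0},
    {"hand": 0, "dx": 0, "dy": 0, "dz": 0, "ax": 0, "ay": 0, "az": 0},
    {"hand": 0, "dx": 0, "dy": 0, "dz": 0, "ax": 0, "ay": 0, "az": 0},
  ],
)

```text
time_s: 13.08
position: [0.6329, 0.1794, 0.0733]
tool_rot: [[0.858, 0.495, 0.134], [-0.116, -0.067, 0.991], [0.5, -0.866, -0.0]]
ft_force: [-0.7, -0.2, 0.5]
grip_width: -0.0002
```

Run:
```python
from h import *
s=st();print(s["q"]); snap("side","s9",(235,440,60,270),2.8)
```

```text
t 13.08 rack mm [-26.8124 221.7073  73.2723] F [-0.6968 -0.2157  0.4831] tilt 29.98319810274601 qv 0.6387133801570842
[  8.7519  33.4896  90.5514 -17.4942  28.1165 -60.1465]
```

View pics/s9_c.png

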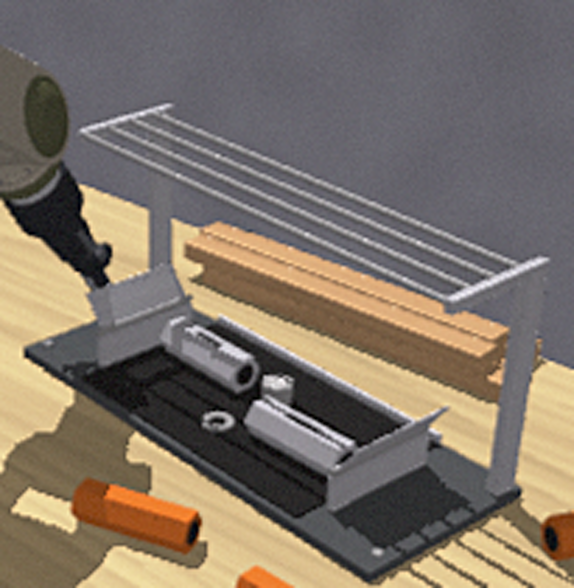

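Call:
jog_arm(
  rows=[
    {"hand": 0, "dx": 0, "dy": 0, "dz": -0.8, "ax": 0, "ay": 0, "az": 0},
    {"hand": 0, "dx": 0, "dy": 0, "dz": -0.8, "ax": 0, "ay": 0, "az": 0},
    {"hand": 0, "dx": 0, "dy": 0, "dz": -0.8, "ax": 0, "ay": 0, "az": 0},
    {"hand": 0, "dx": 0, "dy": 0, "dz": -0.8, "ax": 0, "ay": 0, "az": 0},
    {"hand": 0, "dx": 0, "dy": 0, "dz": -0.8, "ax": 0, "ay": 0, "az": 0},
  ],
)

```text
time_s: 13.55
position: [0.6279, 0.1392, 0.0727]
tool_rot: [[0.859, 0.495, 0.133], [-0.115, -0.067, 0.991], [0.499, -0.866, -0.0]]
ft_force: [0.2, 2.3, -1.7]
grip_width: -0.0001
```

Call:
jog_arm(
  rows=[
    {"hand": 0, "dx": 0, "dy": 0, "dz": -0.7, "ax": 0, "ay": 0, "az": 0},
    {"hand": 0, "dx": 0, "dy": 0, "dz": -0.7, "ax": 0, "ay": 0, "az": 0},
    {"hand": 0, "dx": 0, "dy": 0, "dz": -0.7, "ax": 0, "ay": 0, "az": 0},
    {"hand": 0, "dx": 0, "dy": 0, "dz": -0.6, "ax": 0, "ay": 0, "az": 0},
    {"hand": 0, "dx": 0, "dy": 0, "dz": 0, "ax": 0, "ay": 0, "az": 0},
  ],
)

```text
time_s: 13.97
position: [0.6244, 0.112, 0.0726]
tool_rot: [[0.859, 0.495, 0.134], [-0.116, -0.068, 0.991], [0.499, -0.867, -0.001]]
ft_force: [0.6, -0.1, -0.2]
grip_width: 0.0002
```

Run:
```python
from h import *
s=st();print(s["q"]); snap("side","s10",(235,440,60,270),2.8); snap("wrist","w8")
```

```text
t 13.97 rack mm [-26.2212 153.8245  72.5808] F [ 0.6046 -0.0893 -0.1905] tilt 29.942128799595224 qv 2.3132044235493563
[  1.3767  31.4915  95.2483 -11.2608  24.0478 -71.8225]
```

View pics/s10_c.png

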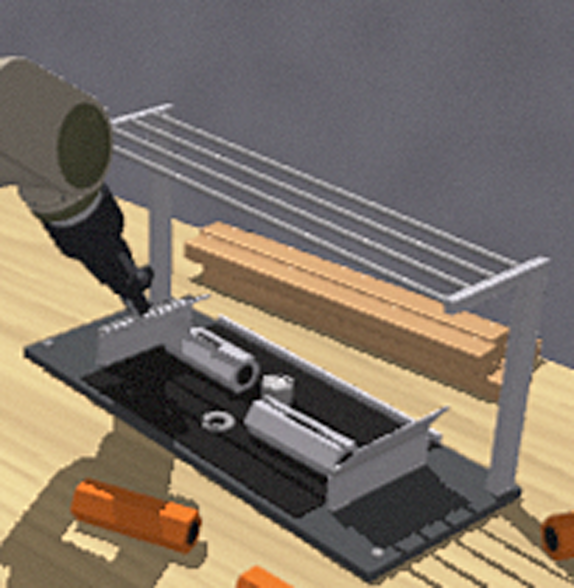

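View pics/w8.png

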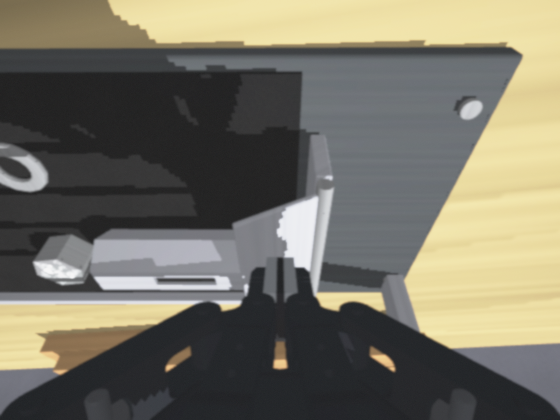

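Call:
jog_arm(
  rows=[
    {"hand": 0, "dx": 0.25, "dy": -0.4, "dz": -0.4, "ax": 0, "ay": 0, "az": 0},
    {"hand": 0, "dx": 0, "dy": 0, "dz": -0.4, "ax": 0, "ay": 0, "az": 0},
    {"hand": 0, "dx": -0.25, "dy": 0.4, "dz": 0, "ax": 0, "ay": 0, "az": 0},
    {"hand": 0, "dx": -0.25, "dy": 0.4, "dz": 0, "ax": 0, "ay": 0, "az": 0},
    {"hand": 0, "dx": -0.2, "dy": 0.3, "dz": 0, "ax": 0, "ay": 0, "az": 0},
  ],
)

```text
time_s: 14.48
position: [0.6231, 0.1055, 0.0637]
tool_rot: [[0.859, 0.495, 0.133], [-0.115, -0.067, 0.991], [0.499, -0.866, -0.001]]
ft_force: [-0.4, -0.5, 0.2]
grip_width: -0.0003
```

Run:
```python
from h import *
s=st();print(s["q"])
```

```text
t 14.48 rack mm [-26.7238 147.141   63.7276] F [-0.3617 -0.4795  0.1746] tilt 29.958549704585206 qv 6.052142868466666
[  0.6025  32.1024  96.1989 -10.9248  22.3671 -72.7363]
```

Continue down in ~1.5 mm steps until force.

Call:
jog_arm(
  rows=[
    {"hand": 0, "dx": -0.1, "dy": 0.15, "dz": 0, "ax": 0, "ay": 0, "az": 0},
    {"hand": 0, "dx": -0.1, "dy": 0.15, "dz": 0, "ax": 0, "ay": 0, "az": 0},
    {"hand": 0, "dx": -0.1, "dy": 0.15, "dz": 0, "ax": 0, "ay": 0, "az": 0},
    {"hand": 0, "dx": 0, "dy": 0, "dz": 0, "ax": 0, "ay": 0, "az": 0},
    {"hand": 0, "dx": 0, "dy": 0, "dz": 0, "ax": 0, "ay": 0, "az": 0},
  ],
)

```text
time_s: 14.9
position: [0.6227, 0.1056, 0.0588]
tool_rot: [[0.859, 0.495, 0.133], [-0.115, -0.067, 0.991], [0.499, -0.866, -0.0]]
ft_force: [0.4, -0.3, 0.1]
grip_width: 0.0
```

Run:
```python
from h import *
s=st();snap("side","s11",(235,440,60,270),2.8)
```

```text
t 14.9 rack mm [-27.0931 147.2287  58.7571] F [ 0.372  -0.2679  0.069 ] tilt 29.94624128657184 qv 0.13926162290703584
```

View pics/s11_c.png

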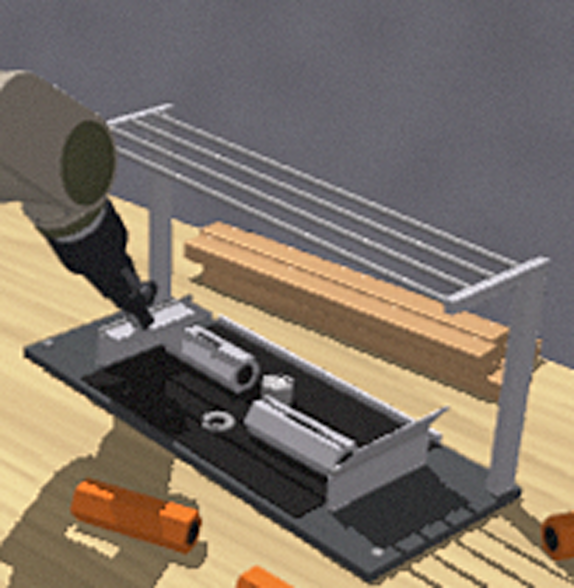

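Call:
jog_arm(
  rows=[
    {"hand": 0, "dx": -0.1, "dy": 0.15, "dz": 0, "ax": 0, "ay": 0, "az": 0},
    {"hand": 0, "dx": -0.1, "dy": 0.15, "dz": 0, "ax": 0, "ay": 0, "az": 0},
    {"hand": 0, "dx": 0, "dy": 0, "dz": 0, "ax": 0, "ay": 0, "az": 0},
    {"hand": 0, "dx": 0, "dy": 0, "dz": 0, "ax": 0, "ay": 0, "az": 0},
    {"hand": 0, "dx": 0, "dy": 0, "dz": 0, "ax": 0, "ay": 0, "az": 0},
  ],
)

```text
time_s: 15.37
position: [0.6231, 0.1057, 0.0575]
tool_rot: [[0.857, 0.498, 0.133], [-0.115, -0.067, 0.991], [0.503, -0.864, -0.0]]
ft_force: [-9.4, -0.2, 17.0]
grip_width: -0.0002
```

Call:
jog_arm(
  rows=[
    {"hand": 0, "dx": 0.3, "dy": -0.5, "dz": 0, "ax": 0, "ay": 0, "az": 0},
    {"hand": 0, "dx": -0.5, "dy": -2, "dz": 0, "ax": 0, "ay": 0, "az": 0},
    {"hand": 0, "dx": -1.5, "dy": -2.5, "dz": 0, "ax": 0, "ay": 0, "az": 0},
    {"hand": 0, "dx": -1.5, "dy": -2.5, "dz": -1, "ax": 0, "ay": 0, "az": 0},
    {"hand": 0, "dx": -1.5, "dy": -2.5, "dz": -1, "ax": 0, "ay": 0, "az": 0},
  ],
)

```text
time_s: 15.78
position: [0.5288, 0.0981, 0.1188]
tool_rot: [[0.859, 0.495, 0.132], [-0.114, -0.066, 0.991], [0.499, -0.866, -0.001]]
ft_force: [0.7, -1.5, 1.1]
grip_width: 0.0001
```

Call:
jog_arm(
  rows=[
    {"hand": 0, "dx": -1, "dy": -2, "dz": -2, "ax": 0, "ay": 0, "az": 0},
    {"hand": 0, "dx": 0, "dy": -2, "dz": -2, "ax": 0, "ay": 0, "az": 0},
    {"hand": 0, "dx": 0, "dy": 0, "dz": -2, "ax": 0, "ay": 0, "az": 0},
    {"hand": 0, "dx": 0, "dy": 0, "dz": 0, "ax": 0, "ay": 0, "az": 0},
    {"hand": 0, "dx": 0, "dy": 0, "dz": 0, "ax": 0, "ay": 0, "az": 0},
  ],
)

```text
time_s: 16.2
position: [0.4936, 0.0415, 0.1485]
tool_rot: [[0.858, 0.495, 0.135], [-0.117, -0.068, 0.991], [0.5, -0.866, -0.0]]
ft_force: [-0.0, 0.5, -0.2]
grip_width: -0.0
```

Run:
```python
from h import *
s=st();print(s["q"]);snap("wrist","w9"); snap("side","s12",(235,440,60,270),2.8)
plan([(RP(-140,-232,150),Rt(30)),(RP(-25,-232,72),Rt(30))],vmax=27)
```

```text
t 16.2 rack mm [-146.5065   66.5768  148.5277] F [-0.0371  0.5218 -0.1765] tilt 30.007560870947774 qv 1.7197775030484685
[ -9.3156  12.8335 111.3425   1.7371  25.8354 -92.9133]
t 16.3
0 0 {'dx': 0.06, 'dy': 0.01, 'dz': -2.5, 'ax': 0.0, 'ay': -0.0, 'az': -0.0}
0 1 {'dx': 0.06, 'dy': 0.01, 'dz': -2.5, 'ax': 0.0, 'ay': -0.0, 'az': -0.0}
0 2 {'dx': 0.06, 'dy': 0.01, 'dz': -2.5, 'ax': 0.0, 'ay': -0.0, 'az': -0.0}
0 3 {'dx': 0.05, 'dy': 0.01, 'dz': -2.5, 'ax': 0.0, 'ay': -0.0, 'az': -0.0}
0 4 {'dx': 0.06, 'dy': 0.02, 'dz': -2.49, 'ax': 0.0, 'ay': -0.0, 'az': -0.0}
1 0 {'dx': 0.05, 'dy': 0.01, 'dz': -2.5, 'ax': 0.0, 'ay': -0.0, 'az': -0.0}
1 1 {'dx': 0.06, 'dy': 0.02, 'dz': -2.49, 'ax': 0.0, 'ay': -0.0, 'az': -0.0}
1 2 {'dx': 0.05, 'dy': 0.01, 'dz': -2.5, 'ax': 0.0, 'ay': -0.0, 'az': -0.0}
1 3 {'dx': 0.06, 'dy': 0.02, 'dz': -2.49, 'ax': 0.0, 'ay': -0.0, 'az': -0.0}
1 4 {'dx': 0.05, 'dy': 0.01, 'dz': -2.5, 'ax': 0.0, 'ay': -0.0, 'az': -0.0}
2 0 {'dx': 0.06, 'dy': 0.02, 'dz': -2.49, 'ax': 0.0, 'ay': -0.0, 'az': -0.0}
2 1 {'dx': 0.05, 'dy': 0.01, 'dz': -2.5, 'ax': 0.0, 'ay': -0.0, 'az': -0.1}
2 2 {'dx': 1.01, 'dy': 2.09, 'dz': 0.0, 'ax': 0.0, 'ay': -0.0, 'az': 0.0}
2 3 {'dx': 1.01, 'dy': 2.08, 'dz': 0.0, 'ax': 0.0, 'ay': -0.0, 'az': 0.0}
2 4 {'dx': 1.01, 'dy': 2.09, 'dz': 0.0, 'ax': 0.0, 'ay': -0.0, 'az': 0.0}
3 0 {'dx': 1.01, 'dy': 2.08, 'dz': 0.0, 'ax': 0.0, 'ay': -0.0, 'az': 0.0}
3 1 {'dx': 1.01, 'dy': 2.09, 'dz': 0.0, 'ax': 0.0, 'ay': -0.0, 'az': 0.0}
3 2 {'dx': 1.0, 'dy': 2.08, 'dz': 0.01, 'ax': 0.0, 'ay': -0.0, 'az': 0.0}
end [ 0.5744 -0.2705  0.072 ]
```

View pics/w9.png

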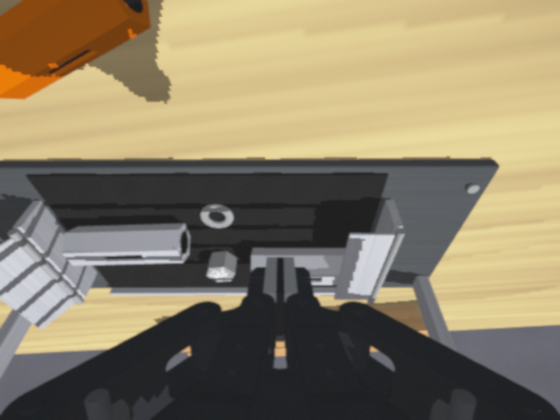

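View pics/s12_c.png

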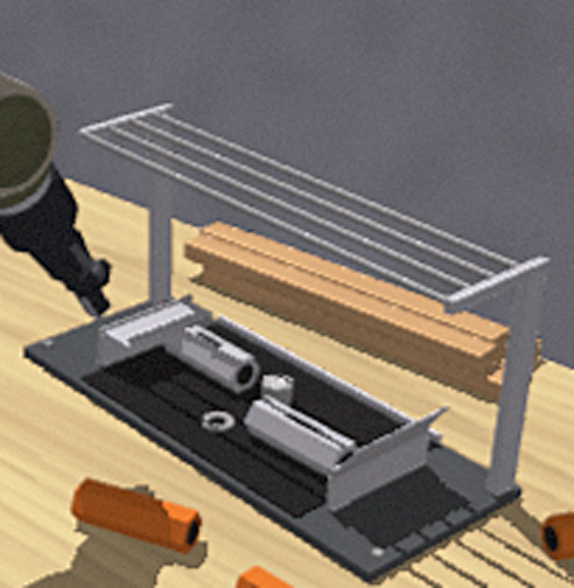

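Run:
```python
from h import *
def ray(n,u,v,z):
    c=CM[n]; d=c["rotation"]@np.linalg.inv(c["K"])@np.array([u,v,1.]); k=(z-c["position"][2])/d[2]; p=c["position"]+k*d
    q=p-[T[0],T[1],0]; cc,s=np.cos(T[2]),np.sin(T[2]); return np.array([cc*q[0]+s*q[1],-s*q[0]+cc*q[1]])*1000
print("can top",ray("scene",112,371,.14),ray("side",462,241,.14))
print("orange",ray("side",448,250,.018),ray("scene",190,400,.018)); print("orange near",ray("side",342,281,.018)); print("wrench",ray("side",397,310,.0))
```

```text
can top [  -1.0694 -437.4449] [ -14.7261 -445.7119]
orange [  87.3414 -357.0499] [ 102.365 -357.047]
orange near [-204.3677 -276.7885]
wrench [-163.5346 -410.2814]
```

Call:
jog_arm(
  rows=[
    {"hand": 0, "dx": 0.05, "dy": 0, "dz": -2.5, "ax": 0, "ay": 0, "az": 0},
    {"hand": 0, "dx": 0.05, "dy": 0, "dz": -2.5, "ax": 0, "ay": 0, "az": 0},
    {"hand": 0, "dx": 0.05, "dy": 0, "dz": -2.5, "ax": 0, "ay": 0, "az": 0},
    {"hand": 0, "dx": 0.05, "dy": 0, "dz": -2.5, "ax": 0, "ay": 0, "az": 0},
    {"hand": 0, "dx": 0.05, "dy": 0, "dz": -2.5, "ax": 0, "ay": 0, "az": 0},
  ],
)

```text
time_s: 16.72
position: [0.4793, -0.0822, 0.1491]
tool_rot: [[0.859, 0.495, 0.131], [-0.114, -0.066, 0.991], [0.499, -0.867, -0.0]]
ft_force: [0.9, 0.2, -0.3]
grip_width: -0.0002
```

Call:
jog_arm(
  rows=[
    {"hand": 0, "dx": 0.05, "dy": 0, "dz": -2.5, "ax": 0, "ay": 0, "az": 0},
    {"hand": 0, "dx": 0.05, "dy": 0, "dz": -2.5, "ax": 0, "ay": 0, "az": 0},
    {"hand": 0, "dx": 0.05, "dy": 0, "dz": -2.5, "ax": 0, "ay": 0, "az": 0},
    {"hand": 0, "dx": 0.05, "dy": 0, "dz": -2.5, "ax": 0, "ay": 0, "az": 0},
    {"hand": 0, "dx": 0.05, "dy": 0, "dz": -2.5, "ax": 0, "ay": 0, "az": 0},
  ],
)

```text
time_s: 17.13
position: [0.4648, -0.2066, 0.1503]
tool_rot: [[0.859, 0.494, 0.132], [-0.115, -0.066, 0.991], [0.499, -0.867, 0.0]]
ft_force: [0.5, 0.1, -0.0]
grip_width: -0.0001
```

Run:
```python
from h import *
s=st();print(s["q"])
plan([(RP(-140,-225,140),Rt(30)),(RP(-25,-225,72),Rt(30))],vmax=25)
```

```text
t 17.13 rack mm [-142.091  -183.2383  150.2858] F [ 0.512   0.1432 -0.017 ] tilt 29.912301871736844 qv 38.48394584611315
[ -47.0108   14.1106  108.9056   31.5083   37.3337 -151.4574]
t 17.1333
0 0 {'dx': -0.17, 'dy': 0.5, 'dz': -2.09, 'ax': -0.0, 'ay': 0.0, 'az': -0.0}
0 1 {'dx': -0.16, 'dy': 0.49, 'dz': -2.09, 'ax': -0.0, 'ay': 0.0, 'az': -0.1}
0 2 {'dx': 1.09, 'dy': 1.94, 'dz': -0.0, 'ax': -0.0, 'ay': 0.0, 'az': 0.0}
0 3 {'dx': 1.09, 'dy': 1.94, 'dz': -0.0, 'ax': -0.0, 'ay': 0.0, 'az': 0.0}
0 4 {'dx': 1.09, 'dy': 1.94, 'dz': -0.0, 'ax': -0.0, 'ay': 0.0, 'az': 0.0}
1 0 {'dx': 1.09, 'dy': 1.94, 'dz': -0.0, 'ax': -0.0, 'ay': 0.0, 'az': 0.0}
1 1 {'dx': 1.1, 'dy': 1.94, 'dz': -0.0, 'ax': -0.0, 'ay': 0.0, 'az': 0.0}
1 2 {'dx': 1.09, 'dy': 1.94, 'dz': -0.01, 'ax': -0.0, 'ay': 0.0, 'az': 0.0}
end [ 0.5753 -0.2636  0.072 ]
```

Run:
```python
from h import *
s=status.observe();print(s["q"])
plan([(RP(-85,-195,140),Rt(30)),(RP(-70,-230,120),Rt(30)),(RP(-25,-230,72),Rt(30))],vmax=20)
```

```text
[ -47.0108   14.1106  108.9056   31.5083   37.3337 -151.4574]
t 17.1333
0 0 {'dx': 1.48, 'dy': 1.25, 'dz': -0.39, 'ax': -0.0, 'ay': 0.0, 'az': -0.0}
0 1 {'dx': 1.48, 'dy': 1.24, 'dz': -0.4, 'ax': -0.0, 'ay': 0.0, 'az': -0.0}
0 2 {'dx': 1.47, 'dy': 1.25, 'dz': -0.39, 'ax': -0.0, 'ay': 0.0, 'az': -0.1}
0 3 {'dx': 0.1, 'dy': 0.83, 'dz': -1.17, 'ax': -0.0, 'ay': 0.0, 'az': 0.0}
0 4 {'dx': 0.1, 'dy': 0.82, 'dz': -1.17, 'ax': -0.0, 'ay': 0.0, 'az': 0.0}
1 0 {'dx': 0.1, 'dy': 0.83, 'dz': -1.16, 'ax': -0.0, 'ay': 0.0, 'az': 0.0}
1 1 {'dx': 0.37, 'dy': 1.6, 'dz': -0.0, 'ax': -0.0, 'ay': 0.0, 'az': 0.0}
1 2 {'dx': 0.38, 'dy': 1.6, 'dz': -0.0, 'ax': -0.0, 'ay': 0.0, 'az': 0.0}
1 3 {'dx': 0.37, 'dy': 1.6, 'dz': -0.0, 'ax': -0.0, 'ay': 0.0, 'az': 0.0}
1 4 {'dx': 0.38, 'dy': 1.6, 'dz': -0.01, 'ax': -0.0, 'ay': 0.0, 'az': 0.0}
end [ 0.5747 -0.2686  0.0721]
```

Call:
jog_arm(
  rows=[
    {"hand": 0, "dx": 1.5, "dy": 1.2, "dz": 0, "ax": 0, "ay": 0, "az": 0},
    {"hand": 0, "dx": 1.5, "dy": 1.2, "dz": 0, "ax": 0, "ay": 0, "az": 0},
    {"hand": 0, "dx": 1.5, "dy": 1.2, "dz": 0, "ax": 0, "ay": 0, "az": 0},
    {"hand": 0, "dx": 0, "dy": 0, "dz": 0, "ax": 0, "ay": 0, "az": 0},
    {"hand": 0, "dx": 0, "dy": 0, "dz": 0, "ax": 0, "ay": 0, "az": 0},
  ],
)

```text
time_s: 17.55
position: [0.5217, -0.2127, 0.1411]
tool_rot: [[0.86, 0.494, 0.131], [-0.114, -0.065, 0.991], [0.498, -0.867, 0.0]]
ft_force: [-0.5, -0.1, -0.5]
grip_width: -0.0002
```

Run:
```python
from h import *
s=st();print(s["q"])
plan([(RP(-80,-230,130),Rt(30)),(RP(-25,-230,72),Rt(30))],vmax=15)
```

```text
t 17.55 rack mm [ -84.9152 -181.7296  141.1227] F [-0.4745 -0.0975 -0.4941] tilt 29.876162676380233 qv 1.9710721323895806
[ -41.8922   19.5801  102.0661   28.3127   36.4101 -144.0936]
t 17.55
0 0 {'dx': -0.03, 'dy': 0.3, 'dz': -1.21, 'ax': -0.0, 'ay': 0.0, 'az': -0.0}
0 1 {'dx': -0.03, 'dy': 0.3, 'dz': -1.21, 'ax': -0.0, 'ay': 0.0, 'az': -0.0}
0 2 {'dx': -0.04, 'dy': 0.3, 'dz': -1.2, 'ax': -0.0, 'ay': 0.0, 'az': -0.1}
0 3 {'dx': -0.03, 'dy': 0.3, 'dz': -1.21, 'ax': -0.1, 'ay': 0.1, 'az': -0.0}
0 4 {'dx': 0.31, 'dy': 1.3, 'dz': 0.0, 'ax': 0.0, 'ay': -0.0, 'az': -0.0}
1 0 {'dx': 0.31, 'dy': 1.3, 'dz': 0.0, 'ax': 0.0, 'ay': -0.0, 'az': -0.0}
1 1 {'dx': 0.31, 'dy': 1.29, 'dz': 0.0, 'ax': 0.0, 'ay': -0.0, 'az': -0.0}
1 2 {'dx': 0.31, 'dy': 1.3, 'dz': 0.0, 'ax': 0.0, 'ay': -0.0, 'az': -0.0}
1 3 {'dx': 0.31, 'dy': 1.29, 'dz': 0.0, 'ax': 0.0, 'ay': -0.0, 'az': -0.0}
1 4 {'dx': 0.31, 'dy': 1.3, 'dz': 0.01, 'ax': 0.0, 'ay': -0.0, 'az': -0.0}
end [ 0.5747 -0.2685  0.0719]
```

Call:
jog_arm(
  rows=[
    {"hand": 0, "dx": 0, "dy": 0.3, "dz": -1.2, "ax": -1, "ay": 1.75, "az": 0},
    {"hand": 0, "dx": 0, "dy": 0.3, "dz": -1.2, "ax": -1, "ay": 1.75, "az": 0},
    {"hand": 0, "dx": 0, "dy": 0.3, "dz": -1.2, "ax": -1, "ay": 1.75, "az": 0},
    {"hand": 0, "dx": 0, "dy": 0.3, "dz": -1.2, "ax": -1, "ay": 1.75, "az": 0},
    {"hand": 0, "dx": 0, "dy": 0, "dz": 0, "ax": 0, "ay": 0, "az": 0},
  ],
)

```text
time_s: 17.97
position: [0.5176, -0.2625, 0.1312]
tool_rot: [[0.834, 0.48, 0.272], [-0.236, -0.136, 0.962], [0.499, -0.867, 0.0]]
ft_force: [-0.0, -0.2, 0.1]
grip_width: -0.0002
```

Run:
```python
from h import *
s=st();print(s["q"]); x=s["tool_rot"][:,0]; print(np.arctan2(x[1],x[0])*57.3)
plan([(RP(-25,-232,72),s["tool_rot"])],vmax=17); snap("wrist","w10")
```

```text
t 17.97 rack mm [ -82.3434 -231.6052  131.1652] F [-0.0427 -0.2046  0.1307] tilt 29.91493633286411 qv 2.752198273068049
[ -44.9744   21.6886  100.6841   25.9922   33.7179 -137.88  ]
-15.822901599598284
t 17.9667
0 0 {'dx': 0.39, 'dy': 1.59, 'dz': 0.15, 'ax': 0.0, 'ay': 0.0, 'az': 0.0}
0 1 {'dx': 0.4, 'dy': 1.59, 'dz': 0.16, 'ax': 0.0, 'ay': 0.0, 'az': 0.0}
0 2 {'dx': 0.39, 'dy': 1.59, 'dz': 0.15, 'ax': 0.0, 'ay': 0.0, 'az': 0.0}
0 3 {'dx': 0.4, 'dy': 1.6, 'dz': 0.16, 'ax': 0.0, 'ay': 0.0, 'az': 0.0}
0 4 {'dx': 0.39, 'dy': 1.59, 'dz': 0.15, 'ax': 0.0, 'ay': 0.0, 'az': 0.0}
end [ 0.5744 -0.2706  0.072 ]
```

View pics/w10.png

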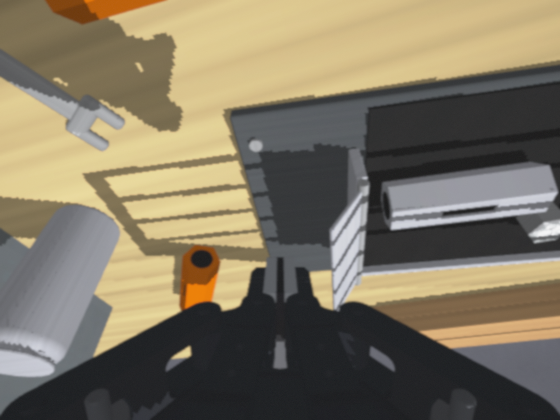

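Call:
jog_arm(
  rows=[
    {"hand": 0, "dx": 0.4, "dy": 1.6, "dz": 0.15, "ax": 0, "ay": 0, "az": 0},
    {"hand": 0, "dx": 0.4, "dy": 1.6, "dz": 0.15, "ax": 0, "ay": 0, "az": 0},
    {"hand": 0, "dx": 0.4, "dy": 1.6, "dz": 0.15, "ax": 0, "ay": 0, "az": 0},
    {"hand": 0, "dx": 0.4, "dy": 1.6, "dz": 0.15, "ax": 0, "ay": 0, "az": 0},
    {"hand": 0, "dx": 0.4, "dy": 1.6, "dz": 0.15, "ax": 0, "ay": 0, "az": 0},
  ],
)

```text
time_s: 18.43
position: [0.5756, -0.2692, 0.072]
tool_rot: [[0.835, 0.481, 0.269], [-0.233, -0.134, 0.963], [0.499, -0.867, 0.0]]
ft_force: [-0.2, -0.2, -0.4]
grip_width: -0.0001
```

Run:
```python
from h import *
s=st();print(s["q"])
plan([(RP(-25,-154,72),s["tool_rot"])],vmax=8);snap("side","s13",(235,440,60,270),2.8)
```

```text
t 18.43 rack mm [ -23.9558 -230.4811   71.9699] F [-0.2009 -0.2439 -0.4087] tilt 29.939462529471612 qv 22.51653738798145
[ -40.7889   31.2273   96.0098   27.0418   27.8941 -136.4464]
t 18.4333
0 0 {'dx': -0.1, 'dy': -0.06, 'dz': 0.76, 'ax': 0.0, 'ay': 0.0, 'az': 0.0}
0 1 {'dx': -0.1, 'dy': -0.06, 'dz': 0.76, 'ax': 0.0, 'ay': 0.0, 'az': 0.0}
0 2 {'dx': -0.1, 'dy': -0.06, 'dz': 0.75, 'ax': 0.0, 'ay': 0.0, 'az': 0.0}
0 3 {'dx': -0.1, 'dy': -0.06, 'dz': 0.76, 'ax': 0.0, 'ay': 0.0, 'az': 0.0}
0 4 {'dx': -0.1, 'dy': -0.06, 'dz': 0.75, 'ax': 0.0, 'ay': 0.0, 'az': 0.0}
1 0 {'dx': -0.1, 'dy': -0.06, 'dz': 0.76, 'ax': 0.0, 'ay': 0.0, 'az': 0.0}
1 1 {'dx': -0.1, 'dy': -0.06, 'dz': 0.75, 'ax': 0.0, 'ay': 0.0, 'az': 0.0}
1 2 {'dx': -0.1, 'dy': -0.05, 'dz': 0.76, 'ax': 0.0, 'ay': 0.0, 'az': 0.0}
1 3 {'dx': -0.1, 'dy': -0.06, 'dz': 0.75, 'ax': 0.0, 'ay': 0.0, 'az': 0.0}
1 4 {'dx': -0.11, 'dy': -0.05, 'dz': 0.76, 'ax': 0.0, 'ay': 0.0, 'az': 0.0}
end [ 0.5848 -0.1932  0.072 ]
```

View pics/s13_c.png

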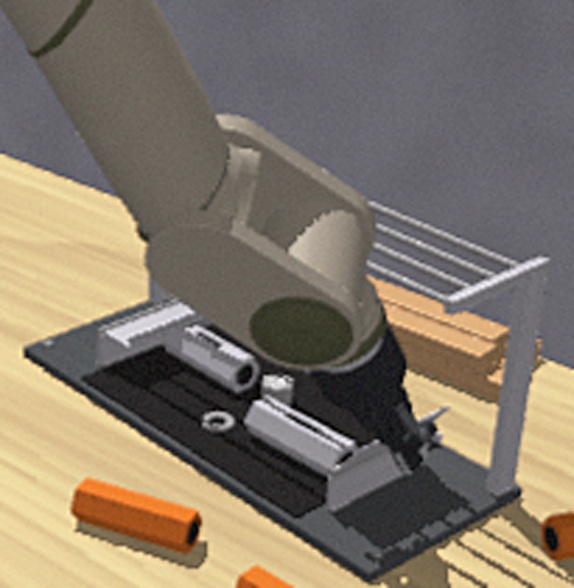

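Run:
```python
from h import *
snap("scene","c13",(150,430,130,390),2.3)
```

```text
(no output)
```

View pics/c13_c.png

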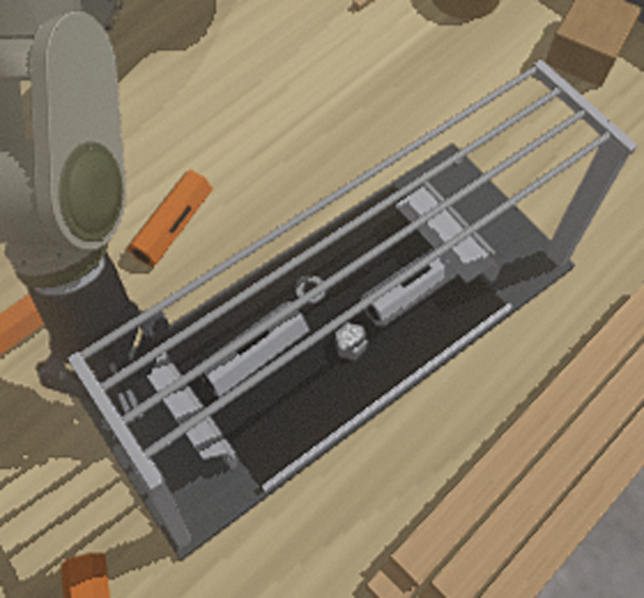

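Call:
jog_arm(
  rows=[
    {"hand": 0, "dx": -0.1, "dy": -0.05, "dz": 0.8, "ax": 0, "ay": 0, "az": 0},
    {"hand": 0, "dx": -0.1, "dy": -0.05, "dz": 0.8, "ax": 0, "ay": 0, "az": 0},
    {"hand": 0, "dx": -0.1, "dy": -0.05, "dz": 0.8, "ax": 0, "ay": 0, "az": 0},
    {"hand": 0, "dx": -0.1, "dy": -0.05, "dz": 0.8, "ax": 0, "ay": 0, "az": 0},
    {"hand": 0, "dx": -0.1, "dy": -0.05, "dz": 0.8, "ax": 0, "ay": 0, "az": 0},
  ],
)

```text
time_s: 18.95
position: [0.5808, -0.2292, 0.0728]
tool_rot: [[0.834, 0.482, 0.27], [-0.234, -0.135, 0.963], [0.5, -0.866, -0.0]]
ft_force: [-0.5, -1.4, 0.9]
grip_width: -0.0002
```

Call:
jog_arm(
  rows=[
    {"hand": 0, "dx": -0.1, "dy": -0.05, "dz": 0.7, "ax": 0, "ay": 0, "az": 0},
    {"hand": 0, "dx": -0.1, "dy": -0.05, "dz": 0.7, "ax": 0, "ay": 0, "az": 0},
    {"hand": 0, "dx": -0.1, "dy": -0.05, "dz": 0.7, "ax": 0, "ay": 0, "az": 0},
    {"hand": 0, "dx": -0.1, "dy": -0.05, "dz": 0.7, "ax": 0, "ay": 0, "az": 0},
    {"hand": 0, "dx": -0.1, "dy": -0.05, "dz": 0.7, "ax": 0, "ay": 0, "az": 0},
  ],
)

```text
time_s: 19.37
position: [0.585, -0.1943, 0.0717]
tool_rot: [[0.834, 0.481, 0.271], [-0.235, -0.135, 0.963], [0.499, -0.866, 0.0]]
ft_force: [-0.2, -0.3, 0.7]
grip_width: -0.0001
```

Run:
```python
from h import *
s=st();print(s["q"]);snap("wrist","w11")
```

```text
t 19.37 rack mm [ -24.6729 -155.0201   71.7354] F [-0.1741 -0.3401  0.7366] tilt 29.965690962421927 qv 14.643519903107919
[ -33.015    29.7766   99.4059   21.8943   23.5198 -125.33  ]
```

View pics/w11.png

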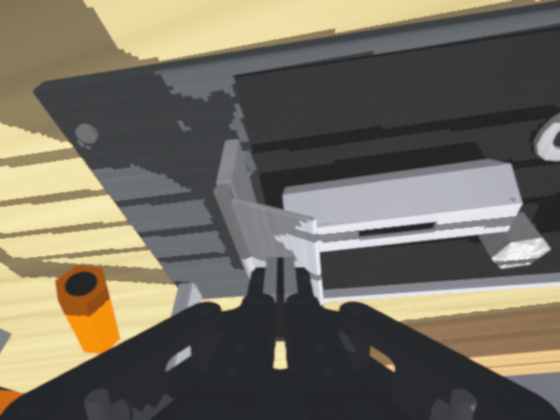

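Flap is past upright and leaning inward. Over and press, same as the left.

Call:
jog_arm(
  rows=[
    {"hand": 0, "dx": 0.2, "dy": -0.4, "dz": 0.4, "ax": 0, "ay": 0, "az": 0},
    {"hand": 0, "dx": 0, "dy": 0, "dz": 0.4, "ax": 0, "ay": 0, "az": 0},
    {"hand": 0, "dx": -0.25, "dy": 0.4, "dz": 0, "ax": 0, "ay": 0, "az": 0},
    {"hand": 0, "dx": -0.25, "dy": 0.4, "dz": 0, "ax": 0, "ay": 0, "az": 0},
    {"hand": 0, "dx": -0.2, "dy": 0.3, "dz": 0, "ax": 0, "ay": 0, "az": 0},
  ],
)

```text
time_s: 19.83
position: [0.5861, -0.1871, 0.0625]
tool_rot: [[0.834, 0.481, 0.271], [-0.235, -0.135, 0.963], [0.499, -0.866, 0.0]]
ft_force: [-0.1, 0.2, 2.6]
grip_width: 0.0002
```

Call:
jog_arm(
  rows=[
    {"hand": 0, "dx": -0.1, "dy": 0.15, "dz": 0, "ax": 0, "ay": 0, "az": 0},
    {"hand": 0, "dx": -0.1, "dy": 0.15, "dz": 0, "ax": 0, "ay": 0, "az": 0},
    {"hand": 0, "dx": 0, "dy": 0, "dz": 0, "ax": 0, "ay": 0, "az": 0},
    {"hand": 0, "dx": 0, "dy": 0, "dz": 0, "ax": 0, "ay": 0, "az": 0},
    {"hand": 0, "dx": 0, "dy": 0, "dz": 0, "ax": 0, "ay": 0, "az": 0},
  ],
)

```text
time_s: 20.25
position: [0.586, -0.1871, 0.0596]
tool_rot: [[0.834, 0.481, 0.271], [-0.235, -0.135, 0.963], [0.5, -0.866, 0.0]]
ft_force: [-0.0, -0.7, 0.2]
grip_width: -0.0002
```

Run:
```python
from h import *
s=st();print(s["q"])
```

```text
t 20.25 rack mm [ -24.5624 -147.8071   59.6117] F [-0.0468 -0.7487  0.1809] tilt 29.970411716231606 qv 0.12552585145508904
[ -32.2112   30.8923  100.2367   22.8078   21.4745 -125.7621]
```

Call:
jog_arm(
  rows=[
    {"hand": 0, "dx": -0.1, "dy": 0.15, "dz": 0, "ax": 0, "ay": 0, "az": 0},
    {"hand": 0, "dx": -0.1, "dy": 0.15, "dz": 0, "ax": 0, "ay": 0, "az": 0},
    {"hand": 0, "dx": 0, "dy": 0, "dz": 0, "ax": 0, "ay": 0, "az": 0},
    {"hand": 0, "dx": 0, "dy": 0, "dz": 0, "ax": 0, "ay": 0, "az": 0},
    {"hand": 0, "dx": 0, "dy": 0, "dz": 0, "ax": 0, "ay": 0, "az": 0},
  ],
)

```text
time_s: 20.67
position: [0.5863, -0.1873, 0.0577]
tool_rot: [[0.832, 0.483, 0.271], [-0.234, -0.137, 0.963], [0.502, -0.865, -0.001]]
ft_force: [-5.1, 2.3, 15.0]
grip_width: -0.0002
```

Pressed firmly (15 N at the same height as left). Release and retreat.

Call:
jog_arm(
  rows=[
    {"hand": 0, "dx": 0.3, "dy": -0.5, "dz": 0, "ax": 0, "ay": 0, "az": 0},
    {"hand": 0, "dx": -0.5, "dy": -2, "dz": 0, "ax": 0, "ay": 0, "az": 0},
    {"hand": 0, "dx": -1.5, "dy": -2.5, "dz": 0, "ax": 0, "ay": 0, "az": 0},
    {"hand": 0, "dx": -1.5, "dy": -2.5, "dz": 1, "ax": 0, "ay": 0, "az": 0},
    {"hand": 0, "dx": -1.5, "dy": -2.5, "dz": 1, "ax": 0, "ay": 0, "az": 0},
  ],
)

```text
time_s: 21.08
position: [0.5028, -0.1429, 0.1195]
tool_rot: [[0.834, 0.481, 0.272], [-0.235, -0.135, 0.962], [0.499, -0.866, 0.0]]
ft_force: [-0.2, 0.5, 0.8]
grip_width: -0.0003
```

Call:
jog_arm(
  rows=[
    {"hand": 0, "dx": -1, "dy": -2.5, "dz": 2, "ax": 0, "ay": 0, "az": 0},
    {"hand": 0, "dx": 0, "dy": -2.5, "dz": 2, "ax": 0, "ay": 0, "az": 0},
    {"hand": 0, "dx": 0, "dy": -2, "dz": 2, "ax": 0, "ay": 0, "az": 0},
    {"hand": 0, "dx": 0, "dy": 0, "dz": 2, "ax": 0, "ay": 0, "az": 0},
    {"hand": 0, "dx": 0, "dy": 0, "dz": 0, "ax": 0, "ay": 0, "az": 0},
  ],
)

```text
time_s: 21.5
position: [0.4837, -0.052, 0.1762]
tool_rot: [[0.833, 0.483, 0.268], [-0.232, -0.135, 0.963], [0.502, -0.865, -0.0]]
ft_force: [0.0, 0.1, 0.2]
grip_width: -0.0
```

Run:
```python
from h import *
s=st();print(s["q"]);snap("wrist","w12");snap("side","s14",(235,440,60,270),2.8);snap("scene","c14",(150,430,130,390),2.3)
```

```text
t 21.5 rack mm [-143.9263  -27.4807  176.1899] F [0.0409 0.0642 0.2228] tilt 30.12141318258469 qv 9.071372946524889
[ -21.8351    9.0498  110.2721    6.1361   30.8505 -100.7036]
```

View pics/w12.png

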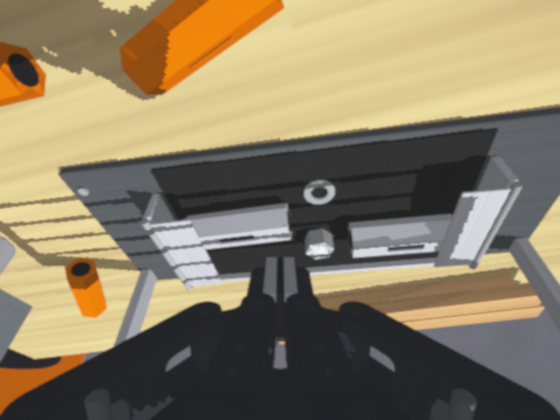

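View pics/s14_c.png

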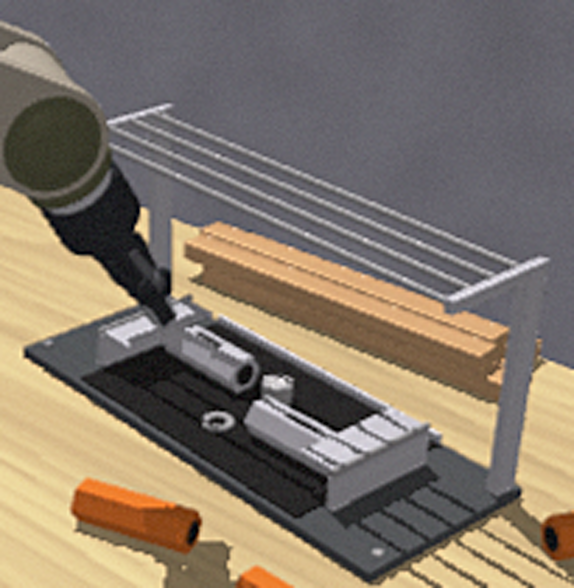

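View pics/c14_c.png

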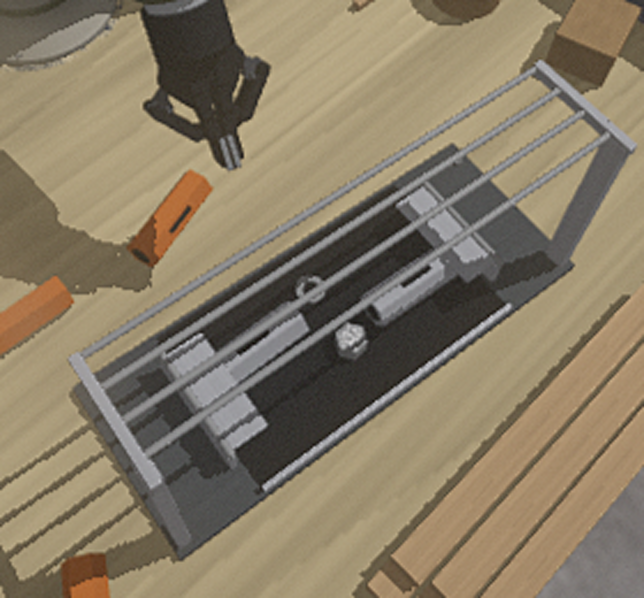

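Run:
```python
from h import *
x0,x1,y0,y1=235,440,130,270;k=3.9
im=cv2.imread("pics/s14.png")[y0:y1,x0:x1]; a=cv2.resize(im,None,fx=k,fy=k,interpolation=cv2.INTER_CUBIC)
for ph,col in ((0,(0,255,0)),(.15,(0,0,255))):
    L=[rack2w(np.array([(-60,s*175,54.5),(-60,s*(175-45*np.cos(ph)),54.5+45*np.sin(ph)),(60,s*(175-45*np.cos(ph)),54.5+45*np.sin(ph)),(60,s*175,54.5)])/1000,T) for s in(-1,1)]
    overlay(a,lambda P:proj("side",P),L,k,np.array([x0,y0]),col)
cv2.imwrite("pics/s14o.png",a)
```

```text
(no output)
```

View pics/s14o.png

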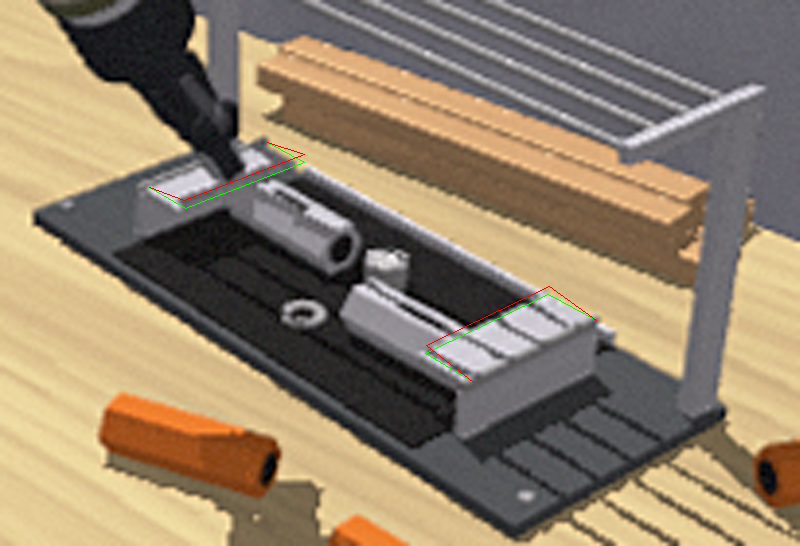

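```bash
python3 -c "
from rig import job; print(job.close_job())"
```

```text
the job is handed in; nothing more can be done
None
```

The job is handed in at about 21.6 s of the 69 s allowed. Both sleeves lie slot up on the mat and both flaps are folded flat.

- **Sleeves:** I rolled sleeve_a (right half) once and sleeve_b (left half) three times, pushing and raising each at its near lower edge. Contact forces were about 3–5 N. The final pictures show both slots on top, each sleeve in its own half and under its flap.
- **Flaps:** I pushed each flap inwards from its outer side and pressed it down until it met a firm stop at 15–17 N. Both stopped at the same tool height, 57.5 and 57.7 mm. An overlay on the side view fits an angle of about 0, well under 0.12 rad.
- **Surroundings:** The nut and washer look unmoved. I saw no contact with the shelf. The arm was clear of everything at hand-in.
- **Disagreements:** The sleeves started nearer the robot than the text says, at rack x of about -42 mm instead of -34. The wrist camera and the fixed cameras differed by about 4–5 mm in x, so I settled each contact by force. One sideways move stopped short with joint 5 at the edge of its range, so I used less tilt for two of the rolls. I turned the tool slightly for the right flap because joint 6 was nearing its limit.

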